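# Reassemble the washing machine's drain trap

### The arm

A 6-joint arm with a two-finger parallel gripper is mounted at the origin on the work surface. World frame = base frame: x ahead of the robot, y to its left, z up, the work surface at z = 0. Lengths are in mm, angles in rad, forces in N, time in s.
With the tool pointing down it reaches from about 275 to 875 mm from the base axis. Payload 12.5 kg.
Tool frame: the origin (TCP) lies at the very end of the fingers, on their centre line; the grasp point (between the pads) lies env.grip_point_offset behind it (env.grip_point_offset is the distance from the TCP to the grasp point, in mm); z points along the fingers, x is the direction in which the jaws open and shut, and the axes are right-handed (so a half turn about z gives the same grasp; the last joint's range is limited). The gripper opens to 85 mm and grips with 20 to 120 N. Pads are 22 mm wide; open, the fingers measure 114 mm over their backs; the gripper's body (76 mm by 85 mm) begins 54 mm behind the grasp point. The pads swing forward as they close: fully open they stand 13 mm farther back than shut.
Start: joints at [-1.411, 0.351, 1.652, -0, 1.139, -0.085], TCP at [133.32, -533.582, 197.99] pointing down, gripper open.
Joint ranges: [-2.75, 2.75], [-0.79, 2.1], [0.01, 2.65], [-1.57, 4.71], [0.07, 3.14], [-2.87, 2.87]. Speed limits (rad/s): [2.22, 2.22, 2.79, 3.14, 3.14, 3.14].

### API

Orientations are given as a rotation vector (axis times angle).
In Python, from workcell import env, viewer gives the robot as it stands.
- The arm moves only by the tool carry_out, never from a script. Its argument "moves" is a list of rows, each an object of numbers: "hand": the gripper command: -1 is fully open, 1 is shut, values between are in proportion; "x", "y", "z": the shift along the world's x, y, z in cm; "yaw": the turn about the world's z in rad. In form: [{"hand": .., "x": .., "y": .., "z": .., "yaw": ..}, ...]. A call has 1 to 5 rows; each row is the pose to reach, as a shift and turn from the pose commanded when the call began; what a row does not reach only later rows make up. A row lasts 1/8 s, in which the tool goes at most 62.5 mm and 10.7 degrees, less where a joint would pass 70% of its speed; a pose out of reach is approached as far as the arm can. A call with a gripper value outside its range is refused whole. The fingers move at their own pace and stop on an object; "newtons" is the grip in N (left out, the last holds). Time passes only in rows, so rows that repeat a pose let the fingers close. It gives the time, the measured TCP pose, the force and the opening at its end, in the units of the state.
- env.state(): the state, without advancing time (a new reading comes with each control period).
- viewer.camera(name): name is "scene" or "top"; returns a dict with "pixels" (480x640x3 uint8, red, green, blue), "z_map" (480x640 float32, mm along the optical axis (not along the pixel's ray), 0 where there is no reading), "fovy" (degrees; the focal length in pixels is half the picture's height over the tangent of half this angle, whatever the lens; pixels are square), "cx", "cy" (the principal point, pixels), "extrinsics" (4x4, takes a point from camera to world coordinates). Camera axes: x right, y down, z forward; pixel columns grow to the right and rows downward; lengths in mm; the calibration is good to about 2 mm. A picture is of the moment at which its call begins.
- env.sign_off(): hands the job in, once; it reports no verdict.
The state is a dict: "t": time; "joint_positions": joint angles; "qvel": joint speeds; "effort": joint torques, N m; "ee_pos": TCP position; "tcp_rot": TCP orientation; "ft_force": force on the tool from outside, world axes, zero at the start; "wrist_torque": the same for the moment, N m; "gripper_width": finger opening in mm.
Only numpy, scipy, OpenCV 4.12 (cv2) and the standard library are available. Lean on these libraries where they do the work, as an engineer would, in place of code of your own. Each camera call takes 0.05 s, during which the arm holds its last target.

### The job

The washing machine's drain trap has been rinsed out; put it together again in its body, one part after another: first the bell over the standpipe, brim down on the lower ledge, then the strainer plate on the upper ledge, then the cover into the mouth, and last the hose elbow with its spigot in the cover's collar (its nozzle may point any way). Every part must lie level and fully home, and all must be let go. Leave the grease tin, the dosing cup, the hose clip, the union nut and the brush where they are.

Things in the scene. Friction and masses are not known exactly. Their poses are not given: they have to be found in the camera images.
- trap: Trap body, fixed: open round grey pot 88 high, 158 across, side outlet with black nut reaching 105 along its -x. Origin: centre of underside, on the table; z up. Inside (heights above table): fixed standpipe 36 wide up to 30; bore 96 wide up to lower ledge at 36, 124 wide up to upper ledge at 70, 146 wide up to rim at 88. Cover's plate rests on the rim. Below 70 open the fingers little.
- bell_center (a point): Bell, loose: white plastic hat shape with slotted brim and round knob, 54 high, upright. Point: on its axis half-way up; z up. From lower edge: hollow skirt 66 outside, 58 inside, up to 24; brim 112 across, 24 to 28; crown to 34; knob 22 across, 34 to 54. Home: lower edge 12, this point 39 above the table. About 0.14 kg.
- strainer_center (a point): Strainer, loose: flat round steel plate with rings of small dark holes and a round steel knob, 24 high, knob up. Point: on its axis half-way up; z up. Plate 136 across, 4 thick; knob 22 across, from 4 to 24. Home: underside 70, this point 82 above the table. About 0.22 kg.
- cover_center (a point): Cover, loose: grey plastic round lid with an open pipe collar, 44 high, collar up. Point: on its axis half-way up; z up. From lower edge: locating ring 138 across up to 8 (goes into the trap's mouth); plate 158 across, 8 to 14; collar 58 outside, 46 inside, 14 to 44; six ribs beside the collar up to 23. Home: lower edge 80, this point 102, collar mouth 124 above the table. About 0.24 kg.
- elbow_center (a point): Hose elbow, loose: grey plastic right-angled pipe fitting 63 high, standing on its spigot. Point: on the spigot's axis half-way up; z up. From lower end: spigot 38 across up to 24; flange 56 across to 29; round body 42 across to 63; level ribbed nozzle 33 thick, axis 46 up, reaches 68 along +x. Grip the body across the nozzle. Home: lower end 100, this point 131.5 above the table. About 0.11 kg.
- tin: Bystander: small aluminium grease tin, 56 across, 42 high. Origin: centre of its underside.
- dosing_cup: Bystander: clear plastic detergent dosing cup, 56 across, 52 high. Origin: centre of its underside.
- hose_clip: Bystander: steel hose clip, a thin ring 52 across, 12 high, lying flat. Origin: centre of its underside.
- union_nut: Bystander: black plastic union nut, a ring 62 across its ribs, 22 high, lying flat. Origin: centre of its underside.
- brush: Bystander: white scrubbing brush 190 long, 32 high, lying bristles down beyond the parts as seen from the robot, its length along its x. Origin: centre of its underside.

How it is judged (in metres and radians):
On the way, in this order (a step that is already met when the one before it is completed fails the run):
1. the bell sits over the standpipe, its brim level on the lower ledge (horizontal distance between bell_center and trap below 0.009 m and z of bell_center in the frame of trap between 0.036 and 0.042 m and angle between bell_center's own z axis and vertical below 0.06 rad), for 0.2 s.
2. the strainer lies level on the upper ledge, over the bell (all of step 1 and horizontal distance between strainer_center and trap below 0.008 m and z of strainer_center in the frame of trap between 0.079 and 0.085 m and angle between strainer_center's own z axis and vertical below 0.06 rad), for 0.2 s.
3. the cover lies level on the rim, its ring in the mouth (all of step 2 and horizontal distance between cover_center and trap below 0.008 m and z of cover_center in the frame of trap between 0.099 and 0.105 m and angle between cover_center's own z axis and vertical below 0.06 rad), for 0.2 s.
4. the elbow stands in the cover's collar, its flange on the collar's mouth (all of step 3 and horizontal distance between elbow_center and cover_center below 0.008 m and z of elbow_center in the frame of trap between 0.1285 and 0.1345 m and angle between elbow_center's own z axis and vertical below 0.06 rad), for 0.2 s.
At the end, for the whole second after the job is handed in: Bell, strainer, cover and elbow are all home in the trap: each within 3 mm of its home height, tilted less than 0.06 rad, and centred on the trap's axis within 9 mm (bell) or 8 mm (strainer, cover), the elbow within 8 mm of the cover's axis; all released and at rest (all of step 4 and linear speed of each of bell, strainer, cover, elbow below 0.02 m/s); the robot touches nothing.
It fails at once if the tin is shifted by more than 25 mm (distance of tin from where it was at the start of the episode above 0.025 m).
It fails at once if the dosing cup is shifted by more than 25 mm (distance of dosing_cup from where it was at the start of the episode above 0.025 m).
It fails at once if the hose clip is shifted by more than 25 mm (distance of hose_clip from where it was at the start of the episode above 0.025 m).
It fails at once if the union nut is shifted by more than 25 mm (distance of union_nut from where it was at the start of the episode above 0.025 m).
It fails at once if the brush is shifted by more than 25 mm (distance of brush from where it was at the start of the episode above 0.025 m).
It also fails if it takes over 128 s, if anything falls off the work surface, if the arm or the gripper's body presses on something with over 40 N, if the wrist force passes 120 N, or if a joint passes its speed limit or range.

## Working session

There is one attempt and no reset: what is moved stays moved. The work goes in short steps, Python scripts to look and compute and a tool call to move; the robot and the scene stay as the last step left them, time stands still between calls to the robot, and variables do not carry over. Pictures are saved under pics/ and viewed, and the job is handed in when it is done.

Besides the shell and the picture viewer there is one more tool, called after ">>>" in YAML: its name, and indented under it one key for each argument. carry_out: Moves the arm, as the interface text tells. Its arguments: {"type":"object","properties":{"moves":{"type":"array"},"newtons":{"type":"number"}},"required":["moves"]}

```bash
ls; mkdir -p pics; python3 - <<'E'
from workcell import env, viewer
import cv2,numpy as np
print(env.state(), env.grip_point_offset)
for n in ["scene","top"]:
    c=viewer.camera(n)
    cv2.imwrite(f"pics/{n}0.png",c["pixels"][:,:,::-1])
    np.savez(f"{n}0.npz",**c)
    print(n,c["fovy"],c["cx"],c["cy"],c["extrinsics"],(c["z_map"]>0).mean())
E
```

```text
pics
{'t': 0.0, 'joint_positions': array([-1.41056673e+00,  3.51266087e-01,  1.65244399e+00,  1.64497811e-05,
        1.13909765e+00, -8.46156424e-02]), 'qvel': array([ 5.05301781e-04, -1.07120372e-05,  1.00338633e-03,  1.43234024e-04,
       -3.10055600e-04, -1.12228284e-04]), 'effort': array([-3.39822524e-03, -5.06108451e+01, -2.91410762e+01, -2.31034828e-04,
        4.63760793e-03,  2.19771167e-06]), 'ee_pos': array([ 133.28328227, -533.21401218,  197.43453241]), 'tcp_rot': array([-2.47542479e+00,  1.93303283e+00,  1.38334132e-03]), 'ft_force': array([ 0.54164653,  0.28941305, -0.76315526]), 'wrist_torque': array([-0.0426052 ,  0.00649535,  0.03250123]), 'gripper_width': 85.2185482446388} 18.700000000000003
scene 52.543782701023915 318.25567684331304 238.73075279109588 [[-7.65034413e-01  4.95859926e-01 -4.10907874e-01  9.11843252e+02]
 [ 6.43869484e-01  5.76639798e-01 -5.02910162e-01  4.30872456e+02]
 [-1.24271621e-02 -6.49314621e-01 -7.60418364e-01  6.96468530e+02]
 [ 0.00000000e+00  0.00000000e+00  0.00000000e+00  1.00000000e+00]] 0.9962076822916667
top 54.31286463118294 320.3329721742653 244.98018729958216 [[ 2.06572172e-02 -9.85700178e-01  1.67237671e-01  4.25163398e+02]
 [-9.99581961e-01 -2.37463711e-02 -1.64928186e-02  1.66940642e+01]
 [ 2.02282621e-02 -1.66827064e-01 -9.85778651e-01  8.50563300e+02]
 [ 0.00000000e+00  0.00000000e+00  0.00000000e+00  1.00000000e+00]] 0.9957877604166666
```

View pics/scene0.png

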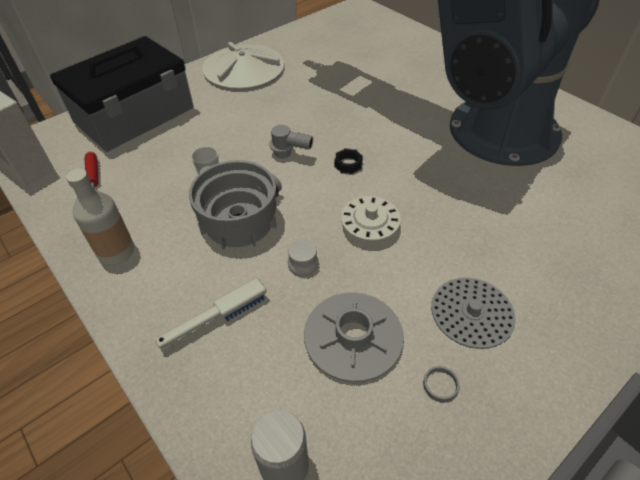

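View pics/top0.png

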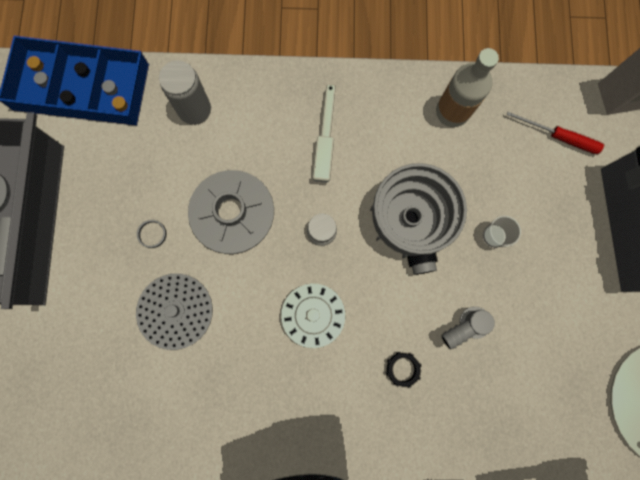

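The pictures show every part. In the top view: trap (420,210), bell (313,316), strainer (174,311), cover (231,211), elbow (480,322). Next I'll measure them from depth.

```bash
cat > h.py <<'E'
import numpy as np,cv2
def cloud(c):
    f=240/np.tan(np.radians(float(c["fovy"])/2))
    z=c["z_map"].astype(float); v,u=np.mgrid[0:480,0:640]
    P=np.stack([(u-c["cx"])/f*z,(v-c["cy"])/f*z,z,np.ones_like(z)],-1)
    return (P@np.array(c["extrinsics"]).T)[...,:3]
def pix(c,p):
    f=240/np.tan(np.radians(float(c["fovy"])/2))
    q=np.linalg.inv(np.array(c["extrinsics"]))@np.append(p,1)
    return q[0]/q[2]*f+c["cx"],q[1]/q[2]*f+c["cy"]
def ray(c,u,v,h):
    f=240/np.tan(np.radians(float(c["fovy"])/2)); E=np.array(c["extrinsics"])
    d=E[:3,:3]@np.array([(u-c["cx"])/f,(v-c["cy"])/f,1]); o=E[:3,3]
    return o+d*(h-o[2])/d[2]
def circ(xy):
    A=np.c_[2*xy,np.ones(len(xy))]; s=np.linalg.lstsq(A,(xy**2).sum(1),rcond=None)[0]
    return s[0],s[1],np.sqrt(s[2]+s[0]**2+s[1]**2)
def band(c,u0,v0,r,lo,hi):
    "outer outline of points in height band near pixel"
    P=cloud(c); m=((P[...,2]>lo)&(P[...,2]<hi)).astype(np.uint8)
    k=np.zeros_like(m); cv2.circle(k,(u0,v0),r,1,-1); m&=k
    pts=P[m>0][:,:2]
    h=cv2.convexHull(pts.astype(np.float32))[:,0,:]
    (x,y),R=cv2.minEnclosingCircle(pts.astype(np.float32))
    return dict(n=len(pts),z=round(float(np.median(P[m>0][:,2])),1),mean=pts.mean(0).round(1),hull=np.round(circ(h.astype(float)),1),mec=np.round((x,y,R),1))
E
python3 - <<'E'
from h import *
T=dict(np.load("top0.npz"));S=dict(np.load("scene0.npz"))
for n,c,u,v,r,bs in [
 ("trap",T,420,210,50,[(84,95),]),("trapS",S,234,200,55,[(82,95)]),
 ("bell",T,313,316,36,[(19,32),(46,60)]),("bellS",S,371,220,35,[(22,32),(48,60)]),
 ("strainer",T,174,311,42,[(1.7,8),(15,30)]),("strS",S,473,312,45,[(1.5,8),(18,30)]),
 ("cover",T,231,211,48,[(8,18),(38,50)]),("covS",S,354,337,55,[(8,18),(38,50)]),
 ("elbow",T,470,326,40,[(58,70)]),("elbS",S,288,142,40,[(58,70)]),
 ("tin",T,321,230,20,[(36,50)]),("cup",T,500,233,25,[(30,60)]),("clip",T,152,235,18,[(5,16)]),("nut",T,403,370,22,[(12,28)]),("brush",T,325,135,55,[(15,40)])]:
    P=cloud(c)
    for lo,hi in bs:
        try:print(n,lo,hi,band(c,u,v,r,lo,hi))
        except Exception as e: print(n,e)
P=cloud(T);print("table z",np.median(P[260:280,60:130,2]),P[330:340,400:440,2].mean())
P=cloud(S);print("table z",np.median(P[420:440,330:400,2]))
E
```

```text
trap 84 95 {'n': 1027, 'z': 87.5, 'mean': array([ 623.8, -163.9]), 'hull': array([ 624.1, -163.2,   78.5]), 'mec': array([ 623.8, -163.5,   79.2])}
trapS 82 95 {'n': 949, 'z': 87.2, 'mean': array([ 626.6, -162.2]), 'hull': array([ 623.7, -165. ,   79. ]), 'mec': array([ 622.7, -165.1,   80.7])}
bell 19 32 {'n': 2284, 'z': 28.3, 'mean': array([441. ,  13.2]), 'hull': array([441.7,  13.1,  55.5]), 'mec': array([441.8,  13. ,  56. ])}
bell 46 60 {'n': 129, 'z': 54.3, 'mean': array([441.8,  13.1]), 'hull': array([441.9,  13.1,  10.4]), 'mec': array([442.2,  13.3,  10.8])}
bellS 22 32 {'n': 1453, 'z': 28.6, 'mean': array([445.4,  15.1]), 'hull': array([441.2,  11.1,  55.9]), 'mec': array([441.9,  10.6,  57.4])}
bellS 48 60 {'n': 106, 'z': 54.2, 'mean': array([442.8,  12.6]), 'hull': array([441.7,  11.6,  10.6]), 'mec': array([441.6,  11.7,  11.2])}
strainer 1.7 8 {'n': 4395, 'z': 4.3, 'mean': array([443.6, 260.9]), 'hull': array([444.2, 262. ,  73.4]), 'mec': array([443.1, 262.9,  75.2])}
strainer 15 30 {'n': 137, 'z': 23.9, 'mean': array([444.2, 260. ]), 'hull': array([444.5, 260.9,  10.
[... 1255 characters left out ...]
1,   1.1,  24.6]), 'mec': array([596.1,   1.1,  25.1])}
cup 30 60 {'n': 453, 'z': 46.1, 'mean': array([ 596.8, -323.3]), 'hull': array([ 595.5, -320.4,   27.5]), 'mec': array([ 596. , -320.2,   28.4])}
clip 5 16 {'n': 225, 'z': 11.2, 'mean': array([583.3, 310.4]), 'hull': array([582.8, 310.6,  25.6]), 'mec': array([582.9, 311. ,  26.2])}
nut 12 28 {'n': 559, 'z': 21.5, 'mean': array([ 352. , -146.1]), 'hull': array([ 352.1, -146. ,   30.7]), 'mec': array([ 352.2, -146.1,   31. ])}
brush 15 40 {'n': 1271, 'z': 30.8, 'mean': array([763.7,  -1.5]), 'hull': array([779.4, -22.4,  88.4]), 'mec': array([780. ,  -4.7,  94.9])}
table z 0.41162208249329524 2.055449491518052
table z 0.08543356428242532
```

```bash
python3 - <<'E'
from h import *
T=dict(np.load("top0.npz"));S=dict(np.load("scene0.npz"))
for n,c,u,v in(("T",T,470,326),("S",S,292,142)):
    P=cloud(c);k=np.zeros((480,640),np.uint8);cv2.circle(k,(u,v),36,1,-1)
    m=(k>0)&(P[...,2]>50)&(P[...,2]<70)
    q=P[m][:,:2].astype(np.float32)
    (cc,sz,an)=cv2.minAreaRect(q);print(n,cc,sz,an)
    box=cv2.boxPoints((cc,sz,an)); 
    mu=q.mean(0);ev=np.linalg.svd(q-mu,full_matrices=False)[2][0]
    if ev@(np.array([400,-210])-mu)<0: ev=-ev
    print(mu,ev,np.degrees(np.arctan2(ev[1],ev[0])),"ext",((q-mu)@ev).min(),((q-mu)@ev).max())
    # body end: hull points on the far half -> circle radius
    h=cv2.convexHull(q)[:,0,:].astype(float);s=(h-mu)@ev
    print("cap",circ(h[s<s.min()+26]))
    m2=(k>0)&(P[...,2]>22)&(P[...,2]<30); q2=P[m2][:,:2]
    print("flange",len(q2),circ(cv2.convexHull(q2.astype(np.float32))[:,0,:].astype(float)) )
im=cv2.imread("pics/top0.png");a=cv2.resize(im[160:260,180:280],(400,400),interpolation=cv2.INTER_CUBIC);b=cv2.resize(im[270:370,420:520],(400,400),interpolation=cv2.INTER_CUBIC)
cv2.imwrite("pics/zoom0.png",np.hstack([a,b]))
# ribs: cover points 18-25 high between r 31 and 65
P=cloud(T);xy=P[...,:2]-[627.8,168.2];r=np.hypot(xy[...,0],xy[...,1])
m=(r>33)&(r<60)&(P[...,2]>17)&(P[...,2]<28)
a=np.degrees(np.arctan2(xy[...,1],xy[...,0]))[m]
print("ribs",np.histogram(a%60,bins=np.arange(0,61,5)),np.degrees(np.angle(np.exp(1j*np.radians(a*6)).mean()))/6)
E
```

```text
T (422.89068603515625, -250.25869750976562) (40.92380142211914, 89.11236572265625) 32.832054138183594
[ 424.57977 -250.22726] [-0.5023675   0.86465424] 120.156746 ext -43.707634 45.70532
cap (np.float64(435.88491814511815), np.float64(-270.4228482028723), np.float64(20.47531196394785))
flange 141 (np.float64(435.7789027313676), np.float64(-270.7039760971327), np.float64(27.570625615225882))
S (424.7362365722656, -250.33880615234375) (42.6871452331543, 87.3248519897461) 26.93397331237793
[ 428.03207 -250.04784] [-0.50209224  0.8648141 ] 120.13851 ext -41.768322 45.322834
cap (np.float64(435.0833250788604), np.float64(-271.29980672450324), np.float64(22.08944374195205))
flange 89 (np.float64(435.51344980262576), np.float64(-271.59393461331774), np.float64(27.163007016489605))
ribs (array([  7,   7,   4,   6,   4,   2,   4,   2,  94, 138,   8,   4]), array([ 0,  5, 10, 15, 20, 25, 30, 35, 40, 45, 50, 55, 60])) -13.82624284578238
```

View pics/zoom0.png

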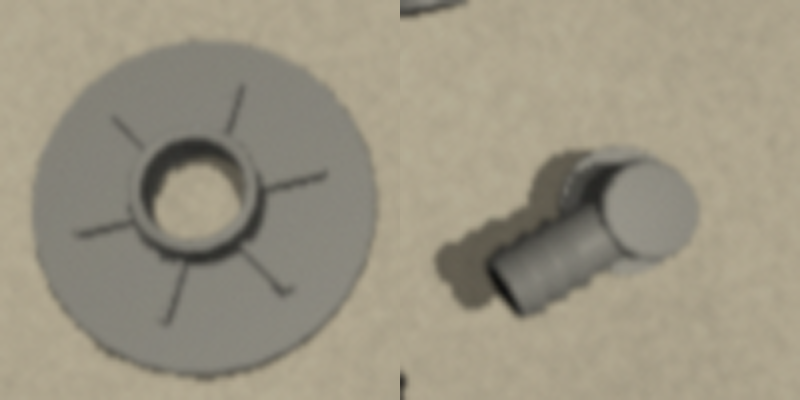

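>>> carry_out:
  moves:
    - {"hand": -0.2,"x": 0,"y": 0,"z": 3}
  newtons: 40

```text
$.moves[0]: bad value
```

>>> carry_out:
  moves:
    - {"hand": -0.2,"x": 3,"y": 5.2,"z": 0,"yaw": 0}
    - {"hand": -0.2,"x": 6,"y": 10.4,"z": 0,"yaw": 0}
    - {"hand": -0.2,"x": 9,"y": 15.6,"z": 0,"yaw": 0}
    - {"hand": -0.2,"x": 12,"y": 20.8,"z": 0,"yaw": 0}
    - {"hand": -0.2,"x": 15,"y": 26,"z": 0,"yaw": 0}
  newtons: 40

```text
t: 0.72
ee_pos: [283.8, -271.8, 198.0]
tcp_rot: [-2.476, 1.934, -0.0]
ft_force: [2.3, -1.0, 0.9]
gripper_width: 51.0
```

>>> carry_out:
  moves:
    - {"hand": -0.1,"x": 3,"y": 5.3,"z": 0,"yaw": 0}
    - {"hand": -0.1,"x": 6,"y": 10.6,"z": 0,"yaw": 0}
    - {"hand": -0.1,"x": 9.5,"y": 16.8,"z": 0,"yaw": 0}
    - {"hand": -0.1,"x": 13,"y": 23,"z": -2,"yaw": 0}
    - {"hand": -0.1,"x": 15.8,"y": 28.4,"z": -6,"yaw": 0}

```text
t: 1.35
ee_pos: [430.9, -10.2, 152.5]
tcp_rot: [-2.476, 1.932, -0.004]
ft_force: [2.3, -0.4, 0.5]
gripper_width: 47.3
```

>>> carry_out:
  moves:
    - {"hand": -0.1,"x": 0,"y": 0,"z": -4,"yaw": 0}
    - {"hand": -0.1,"x": 0,"y": 0,"z": -7,"yaw": 0}
    - {"hand": -0.1,"x": 0,"y": 0,"z": -7,"yaw": 0}

```text
t: 1.72
ee_pos: [427.9, -11.9, 80.8]
tcp_rot: [2.475, -1.932, -0.006]
ft_force: [-0.1, 0.5, 0.8]
gripper_width: 47.4
```

```bash
cat > look.py <<'E'
import sys
from workcell import env, viewer
from h import *
n=sys.argv[1]
out=[]
for k in ("scene","top"):
    c=viewer.camera(k); np.savez(f"{k}_{n}.npz",**c); out.append(c["pixels"][:,:,::-1])
if len(sys.argv)>2:
    x,y,z,r=map(float,sys.argv[2:6]); ims=[]
    for k,im in zip(("scene","top"),out):
        c=np.load(f"{k}_{n}.npz"); u,v=map(int,pix(c,[x,y,z])); r=int(r)
        u=min(max(u,r),639-r);v=min(max(v,r),479-r)
        ims.append(cv2.resize(im[v-r:v+r,u-r:u+r],(400,400),interpolation=cv2.INTER_CUBIC)); print(k,u,v)
    cv2.imwrite(f"pics/{n}.png",np.hstack(ims))
else: cv2.imwrite(f"pics/{n}.png",np.hstack([cv2.resize(o,(400,300)) for o in out]))
s=env.state();print(s["t"],s["ee_pos"].round(1),s["ft_force"].round(1),round(s["gripper_width"],1))
E
python3 look.py b1 442 12 50 60
```

```text
scene 371 208
top 313 314
1.825 [429.7 -12.3  83. ] [ 0.8 -0.4  0.3] 47.1
```

View pics/b1.png

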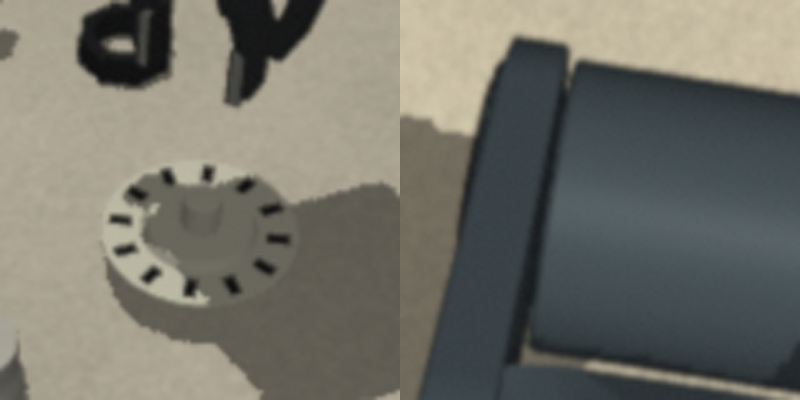

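>>> carry_out:
  moves:
    - {"hand": -0.1,"x": 1.2,"y": 2.5,"z": 0,"yaw": 0}
    - {"hand": -0.1,"x": 1.2,"y": 2.5,"z": 0,"yaw": 0}
    - {"hand": -0.1,"x": 1.2,"y": 2.5,"z": -1,"yaw": 0}
    - {"hand": -0.1,"x": 1.2,"y": 2.5,"z": -1,"yaw": 0}

```text
t: 2.33
ee_pos: [440.8, 12.4, 71.8]
tcp_rot: [2.475, -1.934, -0.001]
ft_force: [0.6, 0.4, -0.0]
gripper_width: 46.8
```

```bash
python3 look.py b2 442 12 60 60
```

```text
scene 371 205
top 313 314
2.425 [441.1  12.5  72.2] [ 0.3 -0.1  0. ] 47.4
```

View pics/b2.png

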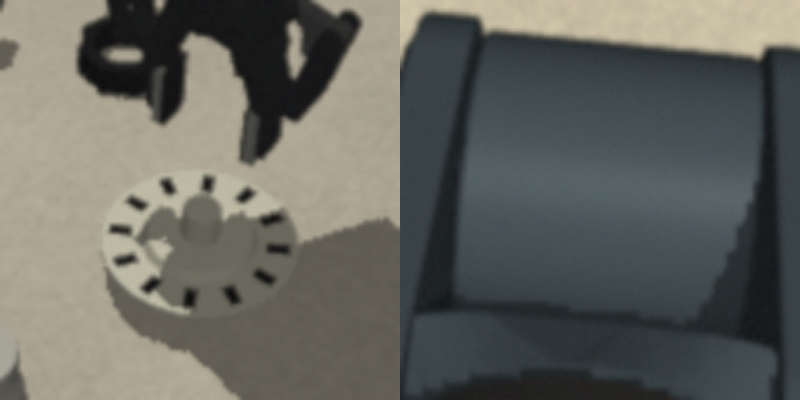

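The fingers straddle the knob (scene crop, about (200,215)), so I'll go down and close.

>>> carry_out:
  moves:
    - {"hand": -0.1,"x": 0.1,"y": 0,"z": -2,"yaw": 0}
    - {"hand": -0.1,"x": 0.1,"y": 0,"z": -3.5,"yaw": 0}
    - {"hand": -0.1,"x": 0.1,"y": 0,"z": -3.5,"yaw": 0}
    - {"hand": 1,"x": 0.1,"y": 0,"z": -3.5,"yaw": 0}
    - {"hand": 1,"x": 0.1,"y": 0,"z": -3.5,"yaw": 0}
  newtons: 40

```text
t: 3.05
ee_pos: [442.7, 12.8, 37.8]
tcp_rot: [-2.476, 1.933, -0.001]
ft_force: [-0.4, -0.7, -0.4]
gripper_width: 11.1
```

>>> carry_out:
  moves:
    - {"hand": 1,"x": 0,"y": 0,"z": 0,"yaw": 0}
    - {"hand": 1,"x": 0,"y": 0,"z": 0,"yaw": 0}
    - {"hand": 1,"x": 0,"y": 0,"z": 4,"yaw": 0}
    - {"hand": 1,"x": 0,"y": 0,"z": 10,"yaw": 0}
    - {"hand": 1,"x": 0,"y": 0,"z": 12,"yaw": 0}

```text
t: 3.68
ee_pos: [443.6, 12.8, 160.4]
tcp_rot: [-2.474, 1.932, -0.006]
ft_force: [0.3, 0.6, -0.5]
gripper_width: 0.0
```

```bash
python3 look.py b3 442 12 130 70
```

```text
scene 374 176
top 314 313
3.775 [443.5  12.8 159.4] [-0.4  0.5 -0.2] 0.2
```

View pics/b3.png

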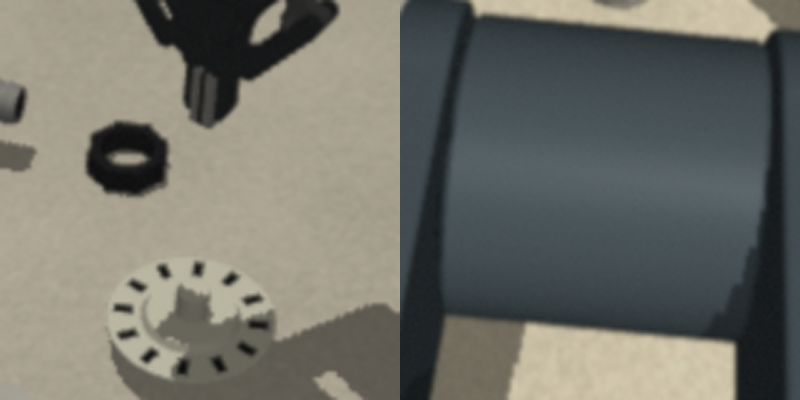

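```bash
python3 - <<'E'
from h import *
S=dict(np.load("scene_b3.npz"))
P=cloud(S)
u,v=map(int,pix(S,[442,12,40]))
for lo,hi in((22,32),(48,62)): print(band(S,u,v,36,lo,hi))
# gripper tip: lowest points
m=np.zeros((480,640),bool); uu,vv=map(int,pix(S,[443,13,170])); m[vv-40:vv+40,uu-40:uu+40]=1
d=np.hypot(P[...,0]-443,P[...,1]-13); q=P[m&(d<40)&(P[...,2]>80)]
print(q[np.argsort(q[:,2])[:200:10]].round(1))
S=dict(np.load("scene_b2.npz"));P=cloud(S);d=np.hypot(P[...,0]-443,P[...,1]-13);q=P[(d<60)&(P[...,2]>62)]
print("b2 open 47",q[np.argsort(q[:,2])[:200:10]].round(1))
E
```

```text
{'n': 1454, 'z': 28.7, 'mean': array([445.4,  15.3]), 'hull': array([441.2,  11.1,  56.1]), 'mec': array([441.3,  10.5,  57.4])}
{'n': 103, 'z': 54.1, 'mean': array([442.8,  12.3]), 'hull': array([441.6,  11.1,  11.2]), 'mec': array([441.4,  11.6,  12.2])}
[[447.6  18.4 194.8]
 [448.8  19.3 198. ]
 [454.2   8.6 200.4]
 [449.   19.  202. ]
 [447.6  21.9 203. ]
 [452.4  13.1 204.2]
 [451.8  19.2 205.5]
 [453.1  13.6 206.8]
 [452.9   1.9 207.8]
 [453.3  -0.  208.8]
 [451.6  16.2 209.6]
 [447.2  25.1 210.7]
 [452.6  12.6 211.9]
 [454.2   9.5 212.8]
 [454.1  11.6 214. ]
 [448.3  21.3 214.9]
 [452.3  16.3 215.9]
 [446.9  26.2 217.1]
 [453.3   5.8 218.1]
 [441.5  24.9 219.3]]
b2 open 47 [[441.8 -15.1 105.4]
 [449.5 -12.7 111.8]
 [438.  -14.6 113.1]
 [443.2  40.1 114.6]
 [443.6  35.5 116.3]
 [452.1 -10.4 117.3]
 [443.1  41.9 118.3]
 [438.9  44.7 120. ]
 [444.4  38.1 120.9]
 [428.8  46.4 121.9]
 [442.1 -13.7 123.1]
 [423.8  43.6 123.8]
 [435.6  47.8 124.9]
 [434.4  46.6 125.5]
 [453.5 -24.9 126.9]
 [453.3  -9.9 127.6]
 [456.3 -14.3 128.7]
 [439.5  41.6 129.8]
 [442.8  40.  130.6]
 [438.4  44.9 131.4]]
```

```bash
python3 - <<'E'
from workcell import env
from h import *
S=dict(np.load("scene_b3.npz"))
for z in (159,178,195): print(z,pix(S,[443.5,12.8,z]))
P=cloud(S); print(P[149,374],P[147,374],P[145,374],S["z_map"][140:156,374])
s=env.state(); print(s["joint_positions"],s["ee_pos"],s["tcp_rot"],[a for a in dir(env) if a[0]!="_"])
E
```

```text
159 (np.float64(375.65683419607166), np.float64(164.23404682742415))
178 (np.float64(376.5534110355715), np.float64(155.35696564123248))
195 (np.float64(377.38362104845373), np.float64(147.1369878755162))
[453.33261026  14.80210767 197.652338  ] [452.83140566  13.94338424 200.89745116] [452.36174765  13.11523665 204.15859195] [ 765.3545   767.5647   768.6409   768.0458   770.6641   773.26044
  774.54803  775.1308   773.8441   776.96063 1079.0762  1075.1383
 1077.8264  1076.5466  1069.3729  1074.3676 ]
[-7.61423866e-02  2.05534442e-01  1.95752284e+00 -1.40232726e-05
  9.74150111e-01  1.24976396e+00] [443.53318773  12.79456001 159.38146362] [-2.47423194  1.93198288 -0.00574169] ['IKError', 'grip_point_offset', 'sign_off', 'state']
```

The jaws shut above the knob. The depth image puts the fingertips about 34 mm above the reported TCP, and the bell hasn't moved. I'll check that offset while descending.

>>> carry_out:
  moves:
    - {"hand": -0.1,"x": -0.15,"y": 0,"z": -4,"yaw": 0}
    - {"hand": -0.1,"x": -0.15,"y": 0,"z": -8,"yaw": 0}
    - {"hand": -0.1,"x": -0.15,"y": -0.05,"z": -12,"yaw": 0}
    - {"hand": -0.1,"x": -0.15,"y": -0.05,"z": -13,"yaw": 0}
    - {"hand": -0.1,"x": -0.15,"y": -0.05,"z": -13,"yaw": 0}

```text
t: 4.4
ee_pos: [440.5, 12.4, 27.1]
tcp_rot: [2.475, -1.933, -0.002]
ft_force: [-0.2, 0.3, 0.9]
gripper_width: 46.8
```

```bash
python3 look.py b4 442 12 50 50
```

```text
scene 371 208
top 313 314
4.5 [441.5  12.3  28.2] [ 1.  -0.  -0.2] 47.0
```

View pics/b4.png

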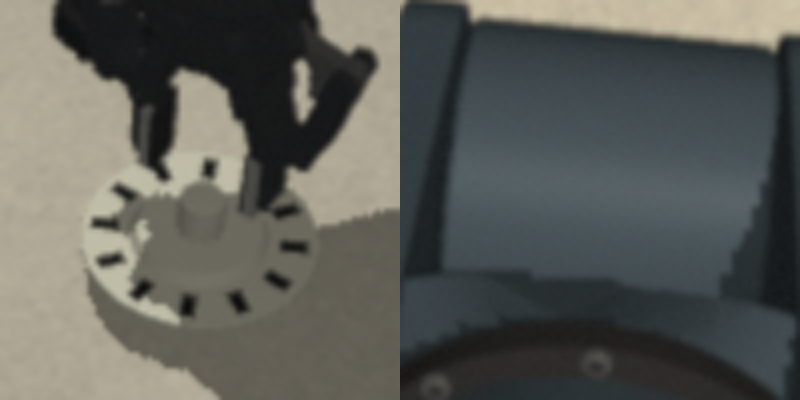

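>>> carry_out:
  moves:
    - {"hand": -0.1,"x": 0,"y": 0,"z": -1.5,"yaw": 0}
    - {"hand": -0.1,"x": 0,"y": 0,"z": -2.6,"yaw": 0}
    - {"hand": 0.3,"x": 0,"y": 0,"z": -2.6,"yaw": 0}
    - {"hand": 1,"x": 0,"y": 0,"z": -2.6,"yaw": 0}
    - {"hand": 1,"x": 0,"y": 0,"z": -2.6,"yaw": 0}

```text
t: 5.12
ee_pos: [441.0, 12.4, 1.5]
tcp_rot: [-2.476, 1.933, -0.0]
ft_force: [0.0, -0.0, -1.4]
gripper_width: 20.6
```

>>> carry_out:
  moves:
    - {"hand": 1,"x": 0,"y": 0,"z": 0,"yaw": 0}
    - {"hand": 1,"x": 0,"y": 0,"z": 0,"yaw": 0}

```text
t: 5.38
ee_pos: [440.9, 12.3, 1.4]
tcp_rot: [-2.476, 1.933, -0.0]
ft_force: [-0.0, 0.2, -1.2]
gripper_width: 20.4
```

```bash
python3 look.py b5 442 12 50 50
```

```text
scene 371 208
top 313 314
5.475 [440.8  12.3   1.3] [-0.3 -0.9 -1.4] 20.7
```

View pics/b5.png

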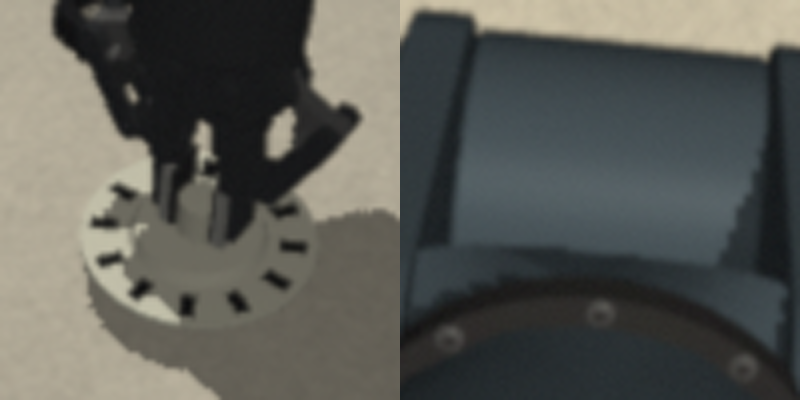

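>>> carry_out:
  moves:
    - {"hand": 1,"x": 0,"y": 0,"z": 3,"yaw": 0}
    - {"hand": 1,"x": 0,"y": 0,"z": 8,"yaw": 0}
    - {"hand": 1,"x": 0,"y": 0,"z": 12,"yaw": 0}
    - {"hand": 1,"x": 0,"y": 0,"z": 12,"yaw": 0}

```text
t: 5.98
ee_pos: [442.4, 12.3, 123.6]
tcp_rot: [-2.474, 1.932, -0.007]
ft_force: [-1.0, 0.1, -0.8]
gripper_width: 20.7
```

>>> carry_out:
  moves:
    - {"hand": 1,"x": 4,"y": -4,"z": 0,"yaw": 0}
    - {"hand": 1,"x": 8,"y": -8,"z": 0,"yaw": 0}
    - {"hand": 1,"x": 13,"y": -12.5,"z": 0,"yaw": 0}
    - {"hand": 1,"x": 18.2,"y": -17.6,"z": 0,"yaw": 0}
    - {"hand": 1,"x": 18.2,"y": -17.6,"z": 0,"yaw": 0}

```text
t: 6.6
ee_pos: [623.9, -166.0, 118.8]
tcp_rot: [2.474, -1.936, -0.002]
ft_force: [-0.5, 1.2, -1.4]
gripper_width: 20.9
```

```bash
python3 look.py b6 624 -164 110 80
```

```text
scene 230 179
top 423 203
6.7 [ 622.8 -164.6  118.9] [-1.4  0.1 -0.4] 20.5
```

View pics/b6.png

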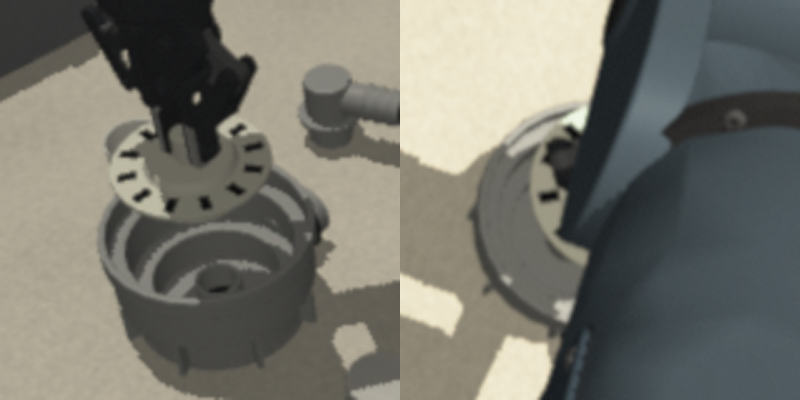

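```bash
cat > brim.py <<'E'
import sys
from h import *
# brim: plane + circle of whitish points around (x,y), z in [lo,hi]
def fit(c,x,y,lo,hi,R,rmin=0,white=True):
    P=cloud(c);px=c["pixels"].astype(int)
    d=np.hypot(P[...,0]-x,P[...,1]-y)
    m=(d<R)&(d>rmin)&(P[...,2]>lo)&(P[...,2]<hi)
    if white: m&=(px.sum(2)>250)
    q=P[m]
    for _ in range(4):
        A=np.c_[q[:,:2]-[x,y],np.ones(len(q))];s=np.linalg.lstsq(A,q[:,2],rcond=None)[0]
        r=q[:,2]-A@s;q=q[abs(r)<max(1.5,2*r.std())]
    h=cv2.convexHull(q[:,:2].astype(np.float32))[:,0,:].astype(float)
    return len(q),s.round(4),np.round(circ(h),1),h
E
python3 - <<'E'
from brim import *
S=dict(np.load("scene_b6.npz"))
n,s,c,h=fit(S,623,-164,130,160,62,34); print(n,s,c)
# front half hull only
d=h-[623,-164]; k=(d@np.array([.63,.78]))>-10
print(circ(h[k]))
E
```

```text
828 [-2.000000e-04 -1.500000e-03  1.458628e+02] [ 624.8 -167.    55.9]
(np.float64(625.3334339313133), np.float64(-166.05603405730471), np.float64(55.2431896094269))
```

>>> carry_out:
  moves:
    - {"hand": 1,"x": -0.1,"y": 0.1,"z": -3,"yaw": 0}
    - {"hand": 1,"x": -0.1,"y": 0.1,"z": -6,"yaw": 0}
    - {"hand": 1,"x": -0.1,"y": 0.1,"z": -8,"yaw": 0}
    - {"hand": 1,"x": -0.1,"y": 0.1,"z": -9,"yaw": 0}
    - {"hand": 1,"x": -0.1,"y": 0.1,"z": -9.5,"yaw": 0}

```text
t: 7.32
ee_pos: [621.9, -162.5, 26.2]
tcp_rot: [-2.476, 1.933, -0.0]
ft_force: [0.4, -0.7, -1.3]
gripper_width: 20.3
```

>>> carry_out:
  moves:
    - {"hand": 1,"x": 0,"y": 0,"z": -0.5,"yaw": 0}
    - {"hand": 1,"x": 0,"y": 0,"z": -0.9,"yaw": 0}
    - {"hand": 1,"x": 0,"y": 0,"z": -0.9,"yaw": 0}

```text
t: 7.7
ee_pos: [621.8, -162.7, 17.3]
tcp_rot: [2.476, -1.934, -0.0]
ft_force: [-0.2, -0.3, -2.2]
gripper_width: 20.4
```

```bash
python3 look.py b7 624 -164 80 80
```

```text
scene 233 191
top 419 207
7.8 [ 622.  -162.7   17.5] [ 0.3 -0.8 -1.4] 20.1
```

View pics/b7.png

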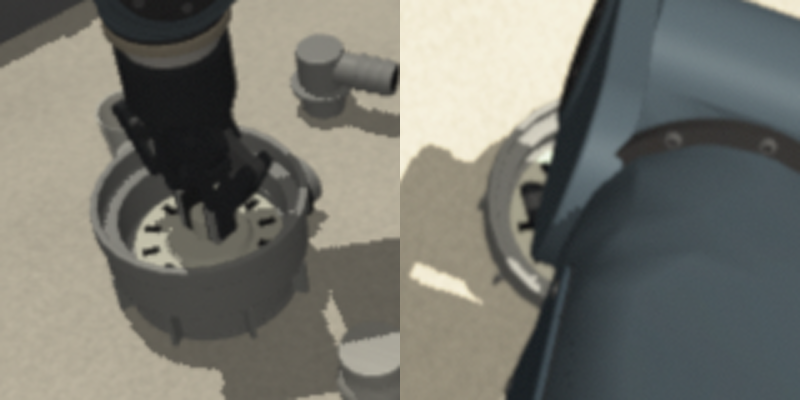

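Inside the trap now, about 4 mm above home. I'll lower the rest of the way until it touches.

>>> carry_out:
  moves:
    - {"hand": 1,"x": 0,"y": 0,"z": -0.25,"yaw": 0}
    - {"hand": 1,"x": 0,"y": 0,"z": -0.4,"yaw": 0}
    - {"hand": 1,"x": 0,"y": 0,"z": -0.4,"yaw": 0}

```text
t: 8.18
ee_pos: [621.9, -162.7, 13.3]
tcp_rot: [-2.476, 1.934, -0.0]
ft_force: [-0.3, 0.2, -1.2]
gripper_width: 20.1
```

>>> carry_out:
  moves:
    - {"hand": 1,"x": 0,"y": 0,"z": -0.1,"yaw": 0}
    - {"hand": 1,"x": 0,"y": 0,"z": -0.2,"yaw": 0}
    - {"hand": 1,"x": 0,"y": 0,"z": -0.2,"yaw": 0}

```text
t: 8.55
ee_pos: [621.9, -162.7, 13.1]
tcp_rot: [2.476, -1.934, 0.0]
ft_force: [-8.3, 1.5, 18.0]
gripper_width: 20.3
```

```bash
python3 look.py b8 624 -164 80 80;python3 - <<'E'
from brim import *
S=dict(np.load("scene_b8.npz"))
n,s,c,h=fit(S,622,-163,30,50,64,0); print(n,s,c)
E
```

```text
scene 233 191
top 419 207
8.65 [ 621.9 -162.7   13.1] [-7.8  2.4 18.2] 20.6
787 [ 0.0436  0.0972 42.7866] [ 614.7 -180.5   52.7]
```

Contact at the expected height. Release.

>>> carry_out:
  moves:
    - {"hand": 1,"x": 0,"y": 0,"z": 0.1,"yaw": 0}
    - {"hand": 0.2,"x": 0,"y": 0,"z": 0.15,"yaw": 0}
    - {"hand": 0.2,"x": 0,"y": 0,"z": 0.2,"yaw": 0}
    - {"hand": 0.2,"x": 0,"y": 0,"z": 1.5,"yaw": 0}
    - {"hand": 0.2,"x": 0,"y": 0,"z": 5,"yaw": 0}

```text
t: 9.28
ee_pos: [621.0, -162.4, 61.0]
tcp_rot: [2.475, -1.933, -0.004]
ft_force: [0.5, -0.7, 0.3]
gripper_width: 34.0
```

>>> carry_out:
  moves:
    - {"hand": 0.2,"x": 0,"y": 0,"z": 5,"yaw": 0}
    - {"hand": 0.2,"x": 0,"y": 3,"z": 8,"yaw": 0}
    - {"hand": 0.2,"x": -3,"y": 8,"z": 9,"yaw": 0}
    - {"hand": 0.0,"x": -6,"y": 14,"z": 9,"yaw": 0}
    - {"hand": 0.0,"x": -8,"y": 20,"z": 9,"yaw": 0}

```text
t: 9.9
ee_pos: [542.6, 33.7, 152.4]
tcp_rot: [-2.475, 1.934, -0.002]
ft_force: [1.1, 0.7, 0.5]
gripper_width: 42.9
```

```bash
python3 look.py b9 624 -164 60 70;python3 - <<'E'
from brim import *
S=dict(np.load("scene_b9.npz"))
T=dict(np.load("top_b9.npz"))
for c,n in((S,'s'),(T,'t')):
  print(n,fit(c,622,-163,30,44,58,18,True)[:3])
  u,v=map(int,pix(c,[622,-163,66])); print(band(c,u,v,18,56,72))
E
```

```text
scene 234 199
top 417 210
10.0 [541.8  36.7 152.3] [ 0.2  0.1 -0.9] 42.6
s (590, array([2.5000e-03, 1.1000e-02, 4.0691e+01]), array([ 618.3, -175. ,   48.7]))
{'n': 118, 'z': 65.3, 'mean': array([ 623.5, -161.3]), 'hull': array([ 622.8, -163.2,   10.9]), 'mec': array([ 623.6, -163.9,   11.9])}
t (1733, array([1.70000e-03, 4.90000e-03, 3.99672e+01]), array([ 623.5, -164.4,   56.1]))
{'n': 136, 'z': 65.4, 'mean': array([ 622.1, -160.8]), 'hull': array([ 622.7, -161.3,   10.3]), 'mec': array([ 622.8, -161.5,   10.7])}
```

View pics/b9.png

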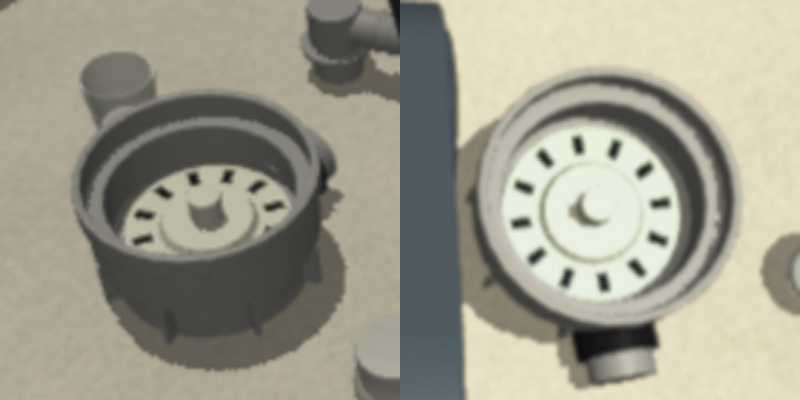

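The bell is home: brim plane level at about 40 mm, knob top 65.4 mm, within about 2 mm of the trap's axis. Next is the strainer.

>>> carry_out:
  moves:
    - {"hand": 0,"x": -2.5,"y": 5.5,"z": 0,"yaw": 0}
    - {"hand": 0,"x": -5,"y": 11,"z": 0,"yaw": 0}
    - {"hand": 0,"x": -7.4,"y": 16.7,"z": 0,"yaw": 0}
    - {"hand": 0,"x": -9.7,"y": 22.3,"z": -2,"yaw": 0}
    - {"hand": 0,"x": -9.7,"y": 22.3,"z": -6,"yaw": 0}

```text
t: 10.62
ee_pos: [446.7, 258.8, 92.6]
tcp_rot: [-2.477, 1.926, -0.003]
ft_force: [-0.0, -0.4, -0.6]
gripper_width: 42.9
```

```bash
python3 -c "
from workcell import env
s=env.state();print(s['ee_pos'],s['gripper_width'])"
```

```text
[446.68723577 258.77700133  92.58523284] 42.90067118861788
```

>>> carry_out:
  moves:
    - {"hand": 0,"x": 0,"y": 0,"z": -4,"yaw": 0}
    - {"hand": 0,"x": 0,"y": 0,"z": -8,"yaw": 0}
    - {"hand": 0,"x": 0,"y": 0,"z": -8,"yaw": 0}
    - {"hand": 0,"x": 0,"y": 0,"z": -8,"yaw": 0}

```text
t: 11.12
ee_pos: [447.7, 255.6, 12.9]
tcp_rot: [-2.475, 1.933, -0.001]
ft_force: [0.6, -0.3, -0.9]
gripper_width: 42.7
```

```bash
python3 look.py s1 444.6 260 25 50
```

```text
scene 475 303
top 171 309
11.225 [447.8 255.8  13.1] [ 0.5  0.2 -0.5] 43.0
```

View pics/s1.png

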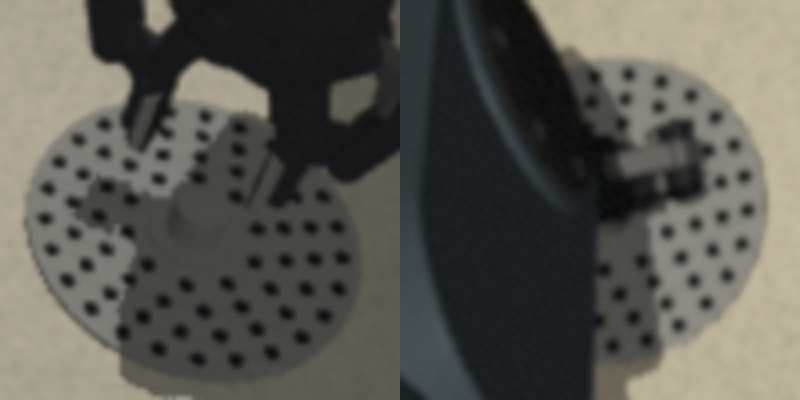

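>>> carry_out:
  moves:
    - {"hand": 0,"x": -0.3,"y": 0.4,"z": 0,"yaw": 0}
    - {"hand": 0,"x": -0.3,"y": 0.4,"z": -2,"yaw": 0}
    - {"hand": 0,"x": -0.3,"y": 0.4,"z": -3,"yaw": 0}
    - {"hand": 0,"x": -0.3,"y": 0.4,"z": -4,"yaw": 0}
    - {"hand": 0,"x": -0.3,"y": 0.4,"z": -4,"yaw": 0}

```text
t: 11.85
ee_pos: [443.3, 259.2, -29.1]
tcp_rot: [2.475, -1.933, -0.001]
ft_force: [-0.4, -0.2, -0.2]
gripper_width: 42.8
```

```bash
python3 look.py s2 444.6 260 15 50
```

```text
scene 474 307
top 172 310
11.95 [443.7 259.4 -28.5] [0.  0.1 0.6] 42.9
```

View pics/s2.png

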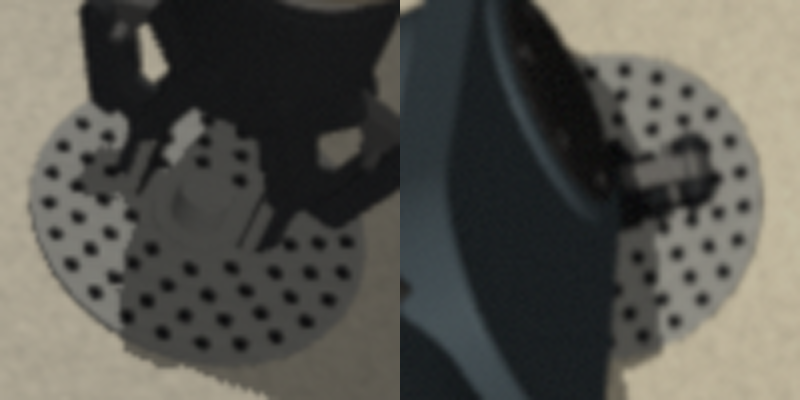

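>>> carry_out:
  moves:
    - {"hand": 0.4,"x": 0,"y": 0,"z": 0,"yaw": 0}
    - {"hand": 1,"x": 0,"y": 0,"z": 0,"yaw": 0}
    - {"hand": 1,"x": 0,"y": 0,"z": 0,"yaw": 0}
    - {"hand": 1,"x": 0,"y": 0,"z": 0,"yaw": 0}
    - {"hand": 1,"x": 0,"y": 0,"z": 0,"yaw": 0}
  newtons: 60

```text
t: 12.58
ee_pos: [443.9, 259.5, -28.0]
tcp_rot: [-2.475, 1.933, -0.001]
ft_force: [-1.1, -0.6, 5.5]
gripper_width: 19.8
```

>>> carry_out:
  moves:
    - {"hand": 1,"x": 0,"y": 0,"z": 3,"yaw": 0}
    - {"hand": 1,"x": 0,"y": 0,"z": 8,"yaw": 0}
    - {"hand": 1,"x": 0,"y": 0,"z": 13,"yaw": 0}
    - {"hand": 1,"x": 0,"y": 0,"z": 17,"yaw": 0}
    - {"hand": 1,"x": 0,"y": 0,"z": 17,"yaw": 0}

```text
t: 13.2
ee_pos: [444.9, 260.0, 144.1]
tcp_rot: [-2.472, 1.93, -0.004]
ft_force: [-0.3, 0.7, -2.0]
gripper_width: 19.5
```

```bash
python3 look.py s3 444.6 260 170 80; python3 - <<'E'
from brim import *
for k in("scene","top"):
    print(fit(dict(np.load(k+"_s3.npz")),444.6,260,155,190,74,14,False)[:3])
E
```

```text
scene 500 247
top 141 306
13.3 [443.2 259.2 140.8] [-0.5 -0.  -2.9] 19.6
(4093, array([2.900000e-03, 1.300000e-03, 1.765749e+02]), array([446. , 258.5,  67.7]))
(3607, array([6.000000e-04, 1.500000e-03, 1.743047e+02]), array([445. , 258.9,  67.1]))
```

View pics/s3.png

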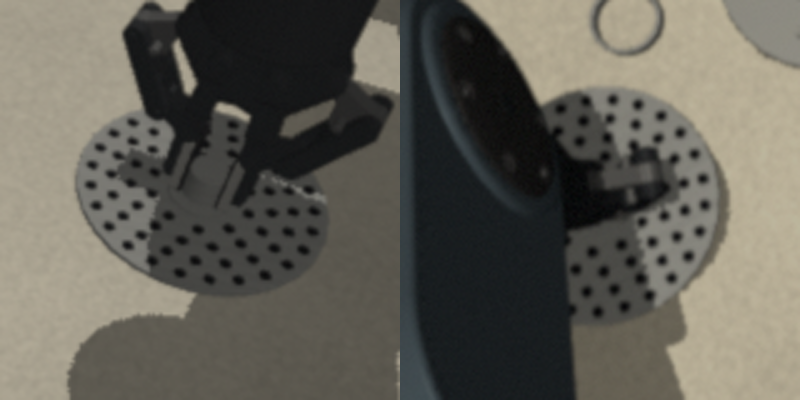

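>>> carry_out:
  moves:
    - {"hand": 1,"x": 2,"y": -5,"z": 0,"yaw": 0}
    - {"hand": 1,"x": 4,"y": -10,"z": 0,"yaw": 0}
    - {"hand": 1,"x": 6,"y": -15,"z": 0,"yaw": 0}
    - {"hand": 1,"x": 8.5,"y": -20,"z": 0,"yaw": 0}
    - {"hand": 1,"x": 10.5,"y": -25,"z": 0,"yaw": 0}

```text
t: 13.92
ee_pos: [548.3, 7.6, 139.4]
tcp_rot: [2.475, -1.933, -0.004]
ft_force: [0.0, 1.0, -1.6]
gripper_width: 19.7
```

>>> carry_out:
  moves:
    - {"hand": 1,"x": 2,"y": -5,"z": 0,"yaw": 0}
    - {"hand": 1,"x": 4,"y": -10,"z": 0,"yaw": 0}
    - {"hand": 1,"x": 6,"y": -14,"z": 0,"yaw": 0}
    - {"hand": 1,"x": 7.4,"y": -17.4,"z": 0,"yaw": 0}
    - {"hand": 1,"x": 7.4,"y": -17.4,"z": 0,"yaw": 0}

```text
t: 14.55
ee_pos: [622.1, -166.6, 138.7]
tcp_rot: [2.473, -1.936, -0.004]
ft_force: [-0.1, 1.0, -3.1]
gripper_width: 19.7
```

```bash
python3 look.py s4 624 -164 150 90; python3 - <<'E'
from brim import *
for k in("scene","top"):
    print(fit(dict(np.load(k+"_s4.npz")),624,-164,155,190,78,14,False)[:3])
E
```

```text
scene 227 162
top 430 196
14.65 [ 621.6 -164.3  139.3] [ 0.   0.2 -2.3] 19.7
(2329, array([-4.100000e-03,  4.000000e-04,  1.709523e+02]), array([ 623. , -167.8,   68. ]))
(1225, array([-5.00000e-03, -8.00000e-03,  1.71105e+02]), array([ 623.9, -159.8,   63.8]))
```

View pics/s4.png

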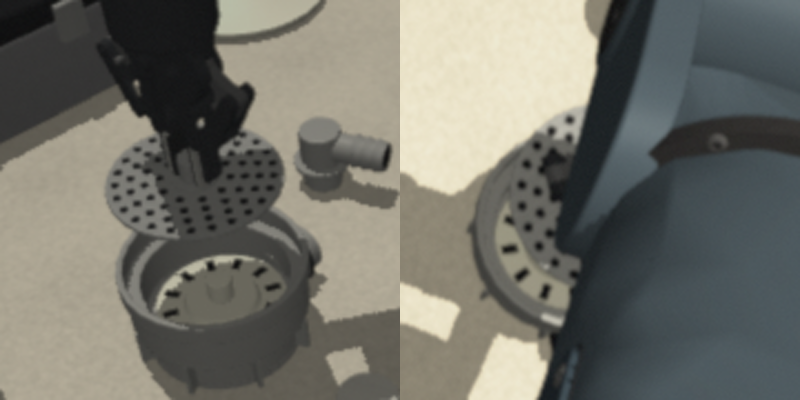

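>>> carry_out:
  moves:
    - {"hand": 1,"x": 0.1,"y": 0.1,"z": -3,"yaw": 0}
    - {"hand": 1,"x": 0.1,"y": 0.1,"z": -6,"yaw": 0}
    - {"hand": 1,"x": 0.1,"y": 0.1,"z": -7,"yaw": 0}
    - {"hand": 1,"x": 0.1,"y": 0.1,"z": -7.3,"yaw": 0}
    - {"hand": 1,"x": 0.1,"y": 0.1,"z": -7.3,"yaw": 0}

```text
t: 15.28
ee_pos: [624.0, -163.5, 69.1]
tcp_rot: [-2.476, 1.933, -0.002]
ft_force: [-0.3, 0.6, -1.7]
gripper_width: 19.9
```

```bash
python3 look.py s5 624 -164 100 80; python3 - <<'E'
from brim import *
for k in("scene","top"):
    c=dict(np.load(k+"_s5.npz"))
    print(fit(c,623,-164,94,110,75,14,False)[:3])
E
```

```text
scene 231 183
top 422 204
15.375 [ 624.1 -163.7   69.3] [ 0.2 -0.5 -2.2] 19.8
(2140, array([-1.100000e-03, -3.000000e-04,  1.014281e+02]), array([ 625.3, -164.2,   67.5]))
(880, array([-3.300000e-03,  6.000000e-04,  1.012227e+02]), array([ 626.3, -156.2,   61.7]))
```

View pics/s5.png

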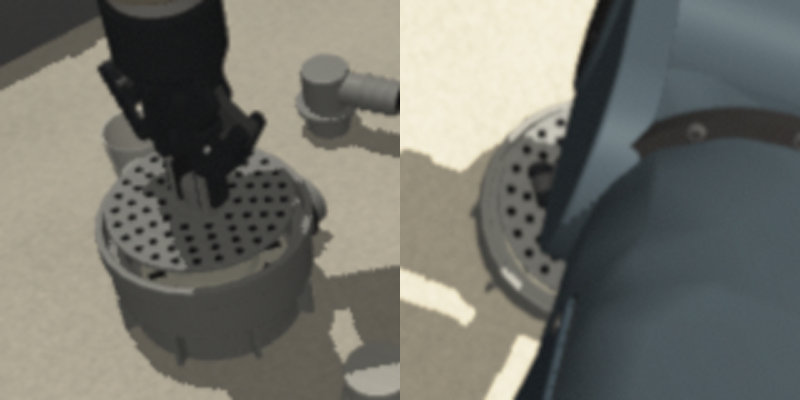

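>>> carry_out:
  moves:
    - {"hand": 1,"x": -0.15,"y": -0.05,"z": -0.5,"yaw": 0}
    - {"hand": 1,"x": -0.15,"y": -0.05,"z": -1.3,"yaw": 0}
    - {"hand": 1,"x": -0.15,"y": -0.05,"z": -2,"yaw": 0}
    - {"hand": 1,"x": -0.15,"y": -0.05,"z": -2.5,"yaw": 0}
    - {"hand": 1,"x": -0.15,"y": -0.05,"z": -2.5,"yaw": 0}

```text
t: 16.0
ee_pos: [621.9, -164.1, 42.8]
tcp_rot: [2.476, -1.933, -0.001]
ft_force: [0.1, 0.1, -1.9]
gripper_width: 19.8
```

>>> carry_out:
  moves:
    - {"hand": 1,"x": 0,"y": 0,"z": -0.1,"yaw": 0}
    - {"hand": 1,"x": 0,"y": 0,"z": -0.2,"yaw": 0}
    - {"hand": 1,"x": 0,"y": 0,"z": -0.3,"yaw": 0}
    - {"hand": 1,"x": 0,"y": 0,"z": -0.3,"yaw": 0}

```text
t: 16.5
ee_pos: [622.3, -164.2, 42.0]
tcp_rot: [-2.476, 1.933, -0.001]
ft_force: [-6.6, 1.8, 12.5]
gripper_width: 19.1
```

Contact at the expected height (ee 42.0). Release and check.

>>> carry_out:
  moves:
    - {"hand": 1,"x": 0,"y": 0,"z": 0.1,"yaw": 0}
    - {"hand": 0.2,"x": 0,"y": 0,"z": 0.15,"yaw": 0}
    - {"hand": 0.2,"x": 0,"y": 0,"z": 0.2,"yaw": 0}
    - {"hand": 0.2,"x": 0,"y": 0,"z": 1.5,"yaw": 0}
    - {"hand": 0.2,"x": 0,"y": 0,"z": 5,"yaw": 0}

```text
t: 17.12
ee_pos: [621.3, -163.9, 90.1]
tcp_rot: [2.475, -1.933, -0.004]
ft_force: [0.3, 0.5, 0.1]
gripper_width: 34.2
```

>>> carry_out:
  moves:
    - {"hand": 0.2,"x": 0,"y": 0,"z": 5,"yaw": 0.1}
    - {"hand": 0,"x": 0,"y": 4,"z": 8,"yaw": 0.25}
    - {"hand": -0.5,"x": 0,"y": 9,"z": 8,"yaw": 0.4}
    - {"hand": -1,"x": 0,"y": 14,"z": 8,"yaw": 0.52}
    - {"hand": -1,"x": 0,"y": 19.5,"z": 8,"yaw": 0.52}

```text
t: 17.75
ee_pos: [622.2, 32.2, 171.4]
tcp_rot: [-2.89, 1.23, -0.002]
ft_force: [1.1, 0.8, -0.7]
gripper_width: 85.4
```

```bash
python3 look.py s6 624 -164 75 70;python3 - <<'E'
from brim import *
for k in("scene","top"):
    c=dict(np.load(k+"_s6.npz"))
    print(fit(c,623,-164,66,80,70,14,False)[:3])
    u,v=map(int,pix(c,[623,-164,94])); print(band(c,u,v,20,86,102))
E
```

```text
scene 233 193
top 419 208
17.85 [621.9  35.4 171.3] [0.1 0.1 0.6] 85.4
(2111, array([1.00000e-04, 4.00000e-04, 7.44224e+01]), array([ 622.5, -168. ,   65.7]))
{'n': 116, 'z': 93.7, 'mean': array([ 624. , -162.7]), 'hull': array([ 623. , -164.8,   10.9]), 'mec': array([ 622.9, -165.3,   11.8])}
(4099, array([3.00000e-04, 2.00000e-04, 7.39517e+01]), array([ 623.7, -163.5,   68.3]))
{'n': 142, 'z': 93.5, 'mean': array([ 622.6, -162.5]), 'hull': array([ 623.3, -163. ,   10.7]), 'mec': array([ 623.4, -163.1,   11.1])}
```

View pics/s6.png

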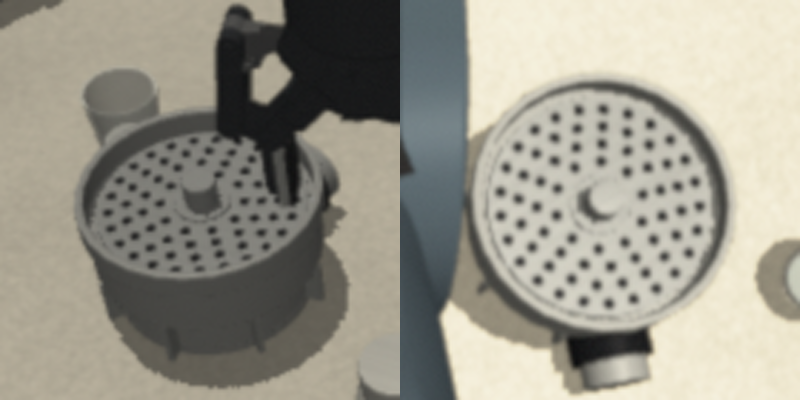

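Strainer home: plate level at 74 mm, centred within 1 mm. Now the cover, jaws turned between its ribs.

>>> carry_out:
  moves:
    - {"hand": -1,"x": 0.5,"y": 5,"z": 0,"yaw": 0}
    - {"hand": -1,"x": 0.5,"y": 10,"z": 0,"yaw": 0}
    - {"hand": -1,"x": 0.5,"y": 13.2,"z": -2,"yaw": 0}
    - {"hand": -1,"x": 0.5,"y": 13.2,"z": -6,"yaw": 0}
    - {"hand": -1,"x": 0.5,"y": 13.2,"z": -10,"yaw": 0}

```text
t: 18.48
ee_pos: [627.5, 162.9, 70.1]
tcp_rot: [-2.89, 1.231, -0.002]
ft_force: [0.1, 0.4, 0.2]
gripper_width: 85.6
```

>>> carry_out:
  moves:
    - {"hand": -1,"x": 0,"y": 0,"z": -4,"yaw": 0}
    - {"hand": -1,"x": 0,"y": 0,"z": -4,"yaw": 0}
    - {"hand": -1,"x": 0,"y": 0,"z": -4,"yaw": 0}

```text
t: 18.85
ee_pos: [628.3, 162.7, 32.3]
tcp_rot: [-2.889, 1.232, -0.003]
ft_force: [0.7, 0.6, 0.6]
gripper_width: 85.3
```

```bash
python3 look.py c1 627.8 167 40 70
```

```text
scene 354 325
top 228 206
18.95 [628.4 162.9  32.6] [0.3 0.3 0.7] 85.4
```

View pics/c1.png

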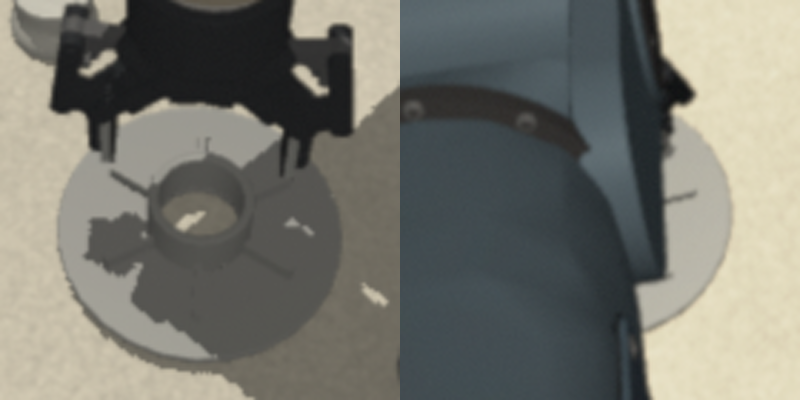

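>>> carry_out:
  moves:
    - {"hand": -1,"x": -0.1,"y": 0.4,"z": -1,"yaw": 0}
    - {"hand": -1,"x": -0.1,"y": 0.4,"z": -3,"yaw": 0}
    - {"hand": -1,"x": -0.1,"y": 0.4,"z": -5,"yaw": 0}
    - {"hand": -1,"x": -0.1,"y": 0.4,"z": -5.3,"yaw": 0}
    - {"hand": -1,"x": -0.1,"y": 0.4,"z": -5.3,"yaw": 0}

```text
t: 19.58
ee_pos: [626.0, 166.8, -23.1]
tcp_rot: [2.89, -1.232, -0.001]
ft_force: [0.0, 0.2, 0.2]
gripper_width: 85.3
```

```bash
python3 look.py c2 627.8 167 40 60
```

```text
scene 354 325
top 228 206
19.675 [626.5 166.9 -22.2] [-0.1 -0.7 -0.2] 85.3
```

View pics/c2.png

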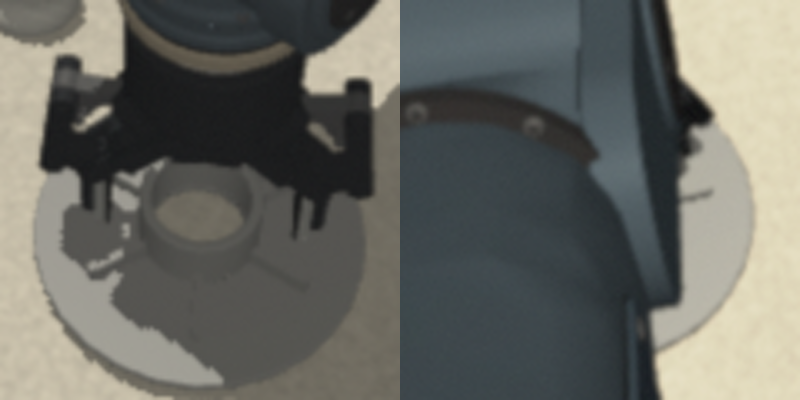

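>>> carry_out:
  moves:
    - {"hand": -0.6,"x": 0,"y": 0,"z": 0,"yaw": 0}
    - {"hand": -0.3,"x": 0,"y": 0,"z": 0,"yaw": 0}
    - {"hand": 1,"x": 0,"y": 0,"z": 0,"yaw": 0}
    - {"hand": 1,"x": 0,"y": 0,"z": 0,"yaw": 0}
    - {"hand": 1,"x": 0,"y": 0,"z": 0,"yaw": 0}
  newtons: 60

```text
t: 20.3
ee_pos: [626.5, 166.9, -21.7]
tcp_rot: [-2.889, 1.232, -0.001]
ft_force: [-2.9, -1.5, 7.4]
gripper_width: 57.4
```

>>> carry_out:
  moves:
    - {"hand": 1,"x": 0,"y": 0,"z": 3,"yaw": 0}
    - {"hand": 1,"x": 0,"y": 0,"z": 7,"yaw": 0}
    - {"hand": 1,"x": 0,"y": 0,"z": 12,"yaw": 0}
    - {"hand": 1,"x": 0,"y": 0,"z": 13,"yaw": 0}
    - {"hand": 1,"x": 0,"y": 0,"z": 13,"yaw": 0}

```text
t: 20.92
ee_pos: [625.9, 166.8, 107.0]
tcp_rot: [2.89, -1.232, -0.0]
ft_force: [0.3, 0.0, -3.4]
gripper_width: 57.2
```

```bash
python3 look.py c3 627.8 167 150 90; python3 - <<'E'
from brim import *
for k in("scene","top"):
    print(fit(dict(np.load(k+"_c3.npz")),627,167,120,170,84,34,False)[:3])
E
```

```text
scene 357 283
top 216 188
21.025 [625.1 166.6 105.4] [ 0.4  0.8 -2.6] 57.0
(4095, array([-3.200000e-03, -1.100000e-03,  1.428559e+02]), array([627.2, 166.6,  78.4]))
(1512, array([-1.400000e-03, -2.500000e-03,  1.413655e+02]), array([623.3, 155.2,  67.4]))
```

View pics/c3.png

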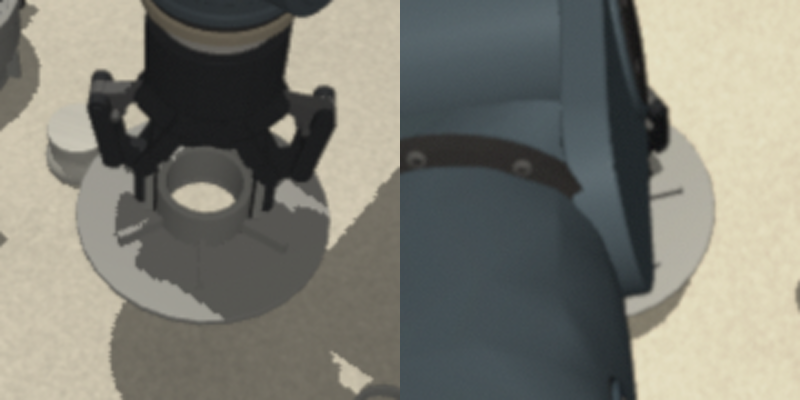

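>>> carry_out:
  moves:
    - {"hand": 1,"x": 0,"y": -5,"z": 0,"yaw": 0}
    - {"hand": 1,"x": 0,"y": -10,"z": 0,"yaw": 0}
    - {"hand": 1,"x": 0,"y": -15,"z": 0,"yaw": 0}
    - {"hand": 1,"x": 0,"y": -20,"z": 0,"yaw": 0}
    - {"hand": 1,"x": 0,"y": -25,"z": 0,"yaw": 0}

```text
t: 21.65
ee_pos: [625.1, -84.6, 105.4]
tcp_rot: [2.889, -1.232, -0.004]
ft_force: [0.4, -0.8, -2.3]
gripper_width: 57.2
```

>>> carry_out:
  moves:
    - {"hand": 1,"x": -0.2,"y": -4,"z": 0,"yaw": 0}
    - {"hand": 1,"x": -0.3,"y": -7,"z": 0,"yaw": 0}
    - {"hand": 1,"x": -0.3,"y": -8.1,"z": 0,"yaw": 0}
    - {"hand": 1,"x": -0.3,"y": -8.1,"z": -1,"yaw": 0}
    - {"hand": 1,"x": -0.3,"y": -8.1,"z": -1,"yaw": 0}

```text
t: 22.28
ee_pos: [622.3, -162.7, 95.5]
tcp_rot: [2.89, -1.231, -0.005]
ft_force: [0.2, 0.1, -2.3]
gripper_width: 57.0
```

```bash
python3 look.py c4 624 -164 110 90; python3 - <<'E'
from brim import *
for k in("scene","top"):
    print(fit(dict(np.load(k+"_c4.npz")),624,-164,115,150,84,34,False)[:3])
E
```

```text
scene 230 179
top 423 203
22.375 [ 623.  -163.    96.8] [-0.5  0.4 -2.6] 57.2
(2283, array([-5.400000e-03,  2.000000e-04,  1.314353e+02]), array([ 623.6, -162.6,   78.7]))
(1750, array([-1.50000e-03,  1.30000e-03,  1.31662e+02]), array([ 625.4, -153.7,   72.7]))
```

View pics/c4.png

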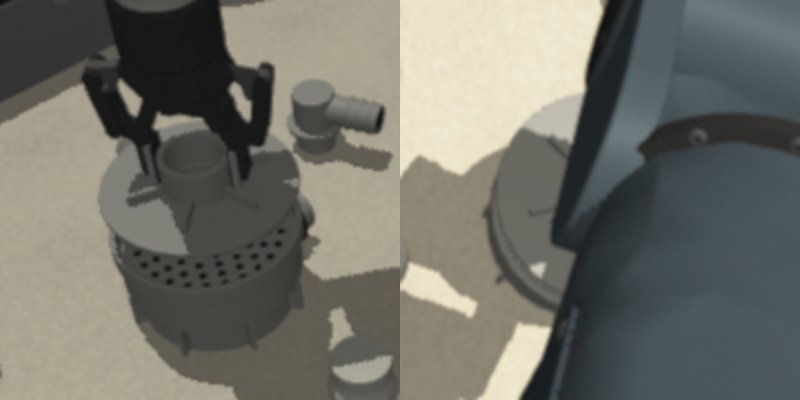

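>>> carry_out:
  moves:
    - {"hand": 1,"x": 0,"y": -0.15,"z": -1,"yaw": 0}
    - {"hand": 1,"x": 0,"y": -0.15,"z": -2,"yaw": 0}
    - {"hand": 1,"x": 0,"y": -0.15,"z": -2.7,"yaw": 0}
    - {"hand": 1,"x": 0,"y": -0.15,"z": -2.7,"yaw": 0}
    - {"hand": 1,"x": 0,"y": -0.15,"z": -2.7,"yaw": 0}

```text
t: 23.0
ee_pos: [623.2, -165.7, 70.5]
tcp_rot: [-2.89, 1.232, -0.001]
ft_force: [0.7, -0.1, -1.4]
gripper_width: 57.2
```

```bash
python3 look.py c5 624 -164 100 80; python3 - <<'E'
from brim import *
for k in("scene","top"):
    c=dict(np.load(k+"_c5.npz"))
    print(fit(c,624,-164,95,115,84,34,False)[:3])
    # collar top
    u,v=map(int,pix(c,[624,-164,134])); print(band(c,u,v,26,129,140))
E
```

```text
scene 231 183
top 422 204
23.1 [ 623.3 -165.7   70.7] [ 1.1  0.9 -2.3] 57.1
(2202, array([-1.400000e-03, -1.000000e-04,  1.063302e+02]), array([ 624.5, -165.4,   78.5]))
{'n': 436, 'z': 135.2, 'mean': array([ 627.2, -163.7]), 'hull': array([ 623.5, -165.3,   33.8]), 'mec': array([ 623.6, -165.8,   42.7])}
(1602, array([-3.00000e-04,  1.50000e-03,  1.05972e+02]), array([ 626.6, -155. ,   71.6]))Traceback (most recent call last):
  File "<stdin>", line 6, in <module>
  File "h.py", line 23, in band
    h=cv2.convexHull(pts.astype(np.float32))[:,0,:]
      ~~~~~~~~~~~~~~~~~~~~~~~~~~~~~~~~~~~~~~^^^^^^^
TypeError: 'NoneType' object is not subscriptable
```

View pics/c5.png

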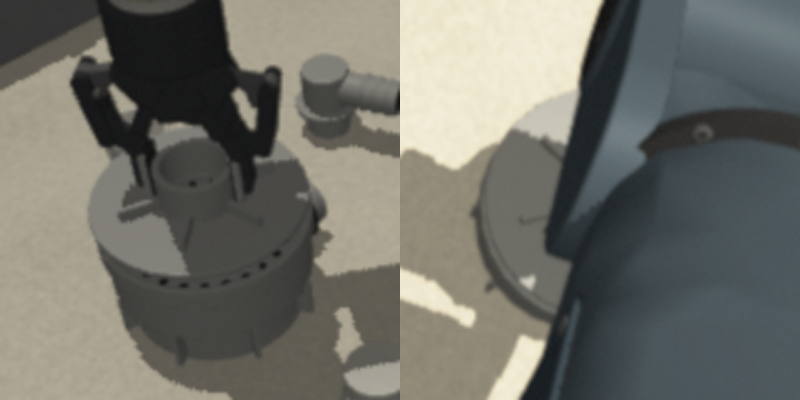

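Centred within 1 mm. I'll lower it until it touches.

>>> carry_out:
  moves:
    - {"hand": 1,"x": -0.05,"y": 0.05,"z": -0.4,"yaw": 0}
    - {"hand": 1,"x": -0.05,"y": 0.05,"z": -0.7,"yaw": 0}
    - {"hand": 1,"x": -0.05,"y": 0.05,"z": -1,"yaw": 0}
    - {"hand": 1,"x": -0.05,"y": 0.05,"z": -1.1,"yaw": 0}
    - {"hand": 1,"x": -0.05,"y": 0.05,"z": -1.1,"yaw": 0}

```text
t: 23.72
ee_pos: [622.6, -165.1, 59.2]
tcp_rot: [-2.89, 1.232, 0.0]
ft_force: [0.9, 0.2, -2.8]
gripper_width: 57.4
```

>>> carry_out:
  moves:
    - {"hand": 1,"x": 0,"y": 0,"z": -0.1,"yaw": 0}
    - {"hand": 1,"x": 0,"y": 0,"z": -0.2,"yaw": 0}
    - {"hand": 1,"x": 0,"y": 0,"z": -0.2,"yaw": 0}

```text
t: 24.1
ee_pos: [622.7, -165.2, 58.4]
tcp_rot: [-2.89, 1.232, -0.001]
ft_force: [-3.7, 1.3, 7.3]
gripper_width: 57.4
```

>>> carry_out:
  moves:
    - {"hand": 1,"x": 0,"y": 0,"z": 0.05,"yaw": 0}
    - {"hand": -0.6,"x": 0,"y": 0,"z": 0.05,"yaw": 0}
    - {"hand": -0.9,"x": 0,"y": 0,"z": 0.1,"yaw": 0}
    - {"hand": -0.9,"x": 0,"y": 0,"z": 1.5,"yaw": 0}
    - {"hand": -0.9,"x": 0,"y": 0,"z": 5,"yaw": 0}

```text
t: 24.72
ee_pos: [621.9, -164.9, 107.3]
tcp_rot: [2.89, -1.232, -0.004]
ft_force: [0.7, -0.4, 1.0]
gripper_width: 81.6
```

>>> carry_out:
  moves:
    - {"hand": -0.9,"x": 0,"y": 0,"z": 5,"yaw": 0.18}
    - {"hand": -0.8,"x": -3,"y": -1,"z": 9,"yaw": 0.36}
    - {"hand": -0.8,"x": -8,"y": -4,"z": 9,"yaw": 0.54}
    - {"hand": -0.8,"x": -13,"y": -7,"z": 9,"yaw": 0.72}
    - {"hand": -0.8,"x": -18.6,"y": -10.5,"z": 9,"yaw": 0.9}

```text
t: 25.35
ee_pos: [440.6, -267.7, 198.5]
tcp_rot: [3.137, 0.145, 0.002]
ft_force: [-0.2, -0.7, 1.0]
gripper_width: 76.6
```

```bash
python3 look.py c6 624 -164 94 70;python3 - <<'E'
from brim import *
for k in("scene","top"):
    c=dict(np.load(k+"_c6.npz"))
    print(fit(c,623,-164,86,102,82,34,False)[:3])
    try:
        u,v=map(int,pix(c,[624,-164,124])); print(band(c,u,v,30,117,130))
    except Exception as e: print(e)
E
```

```text
scene 232 186
top 421 205
25.45 [ 438.7 -269.1  198.5] [ 1.7  0.2 -0.5] 76.8
(2539, array([-2.30000e-03, -1.20000e-03,  9.43621e+01]), array([ 623.7, -165.1,   78.7]))
{'n': 364, 'z': 122.9, 'mean': array([ 624.6, -163.2]), 'hull': array([ 623.9, -164.6,   28.9]), 'mec': array([ 623.6, -165.1,   30. ])}
(4547, array([-6.00000e-04,  1.20000e-03,  9.39054e+01]), array([ 624. , -163.1,   78.5]))
{'n': 417, 'z': 123.3, 'mean': array([ 623.5, -163.1]), 'hull': array([ 623.9, -163. ,   28.6]), 'mec': array([ 624.1, -163.1,   29. ])}
```

View pics/c6.png

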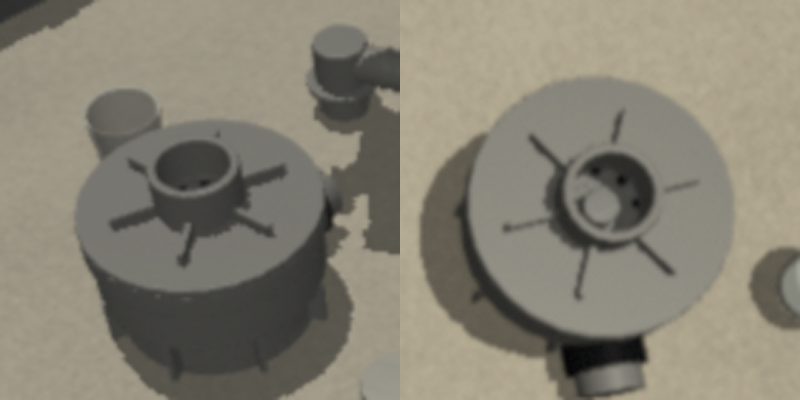

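Cover home: plate level at 94 mm, centred. Now the elbow.

>>> carry_out:
  moves:
    - {"hand": -0.8,"x": -0.4,"y": -0.2,"z": -3,"yaw": 0.15}
    - {"hand": -0.8,"x": -0.4,"y": -0.2,"z": -6,"yaw": 0.3}
    - {"hand": -0.8,"x": -0.4,"y": -0.2,"z": -10,"yaw": 0.433}
    - {"hand": -0.8,"x": -0.4,"y": -0.2,"z": -14,"yaw": 0.433}
    - {"hand": -0.8,"x": -0.4,"y": -0.2,"z": -14,"yaw": 0.433}

```text
t: 26.08
ee_pos: [437.3, -268.0, 56.0]
tcp_rot: [-3.034, -0.804, 0.004]
ft_force: [0.4, 0.1, 0.2]
gripper_width: 76.8
```

```bash
python3 look.py e1 435 -271 60 50
```

```text
scene 280 131
top 482 321
26.175 [ 438.9 -269.3   58.7] [0.3 0.3 0.6] 76.6
```

View pics/e1.png

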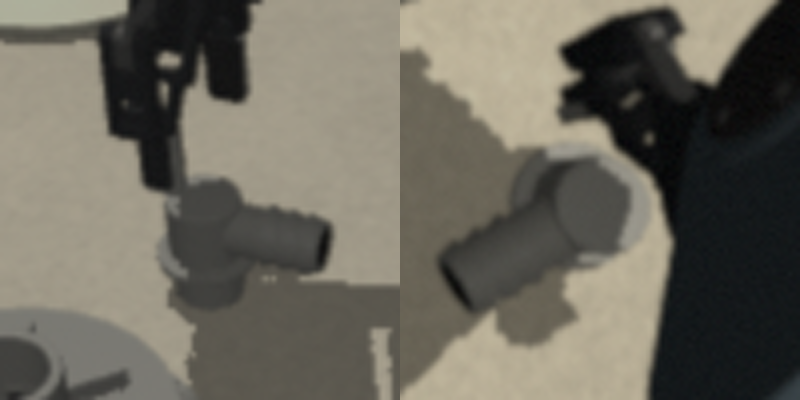

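>>> carry_out:
  moves:
    - {"hand": -0.8,"x": -0.4,"y": -0.2,"z": 0,"yaw": 0}
    - {"hand": -0.8,"x": -0.4,"y": -0.2,"z": -2,"yaw": 0}
    - {"hand": -0.8,"x": -0.4,"y": -0.2,"z": -4,"yaw": 0}
    - {"hand": -0.8,"x": -0.4,"y": -0.2,"z": -6.2,"yaw": 0}
    - {"hand": -0.8,"x": -0.4,"y": -0.2,"z": -6.2,"yaw": 0}

```text
t: 26.8
ee_pos: [433.7, -271.0, -4.5]
tcp_rot: [-3.036, -0.806, 0.001]
ft_force: [0.5, -0.2, 0.9]
gripper_width: 76.9
```

```bash
python3 look.py e2 435 -271 60 50
```

```text
scene 280 131
top 482 321
26.9 [ 434.5 -271.5   -3.4] [-0.1 -0.7 -0.1] 77.4
```

View pics/e2.png

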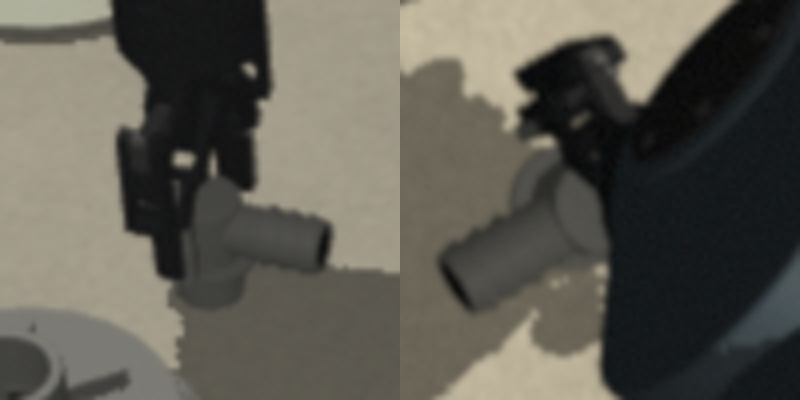

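>>> carry_out:
  moves:
    - {"hand": -0.4,"x": 0,"y": 0,"z": 0,"yaw": 0}
    - {"hand": -0.1,"x": 0,"y": 0,"z": 0,"yaw": 0}
    - {"hand": 1,"x": 0,"y": 0,"z": 0,"yaw": 0}
    - {"hand": 1,"x": 0,"y": 0,"z": 0,"yaw": 0}
    - {"hand": 1,"x": 0,"y": 0,"z": 0,"yaw": 0}
  newtons: 50

```text
t: 27.52
ee_pos: [434.3, -271.3, -3.9]
tcp_rot: [3.036, 0.806, 0.001]
ft_force: [-1.5, 0.5, 7.3]
gripper_width: 40.7
```

>>> carry_out:
  moves:
    - {"hand": 1,"x": 0,"y": 0,"z": 3,"yaw": 0}
    - {"hand": 1,"x": 0,"y": 0,"z": 8,"yaw": 0}
    - {"hand": 1,"x": 0,"y": 0,"z": 13,"yaw": 0}
    - {"hand": 1,"x": 0,"y": 0,"z": 15,"yaw": 0}
    - {"hand": 1,"x": 0,"y": 0,"z": 15,"yaw": 0}

```text
t: 28.15
ee_pos: [434.5, -271.4, 146.5]
tcp_rot: [3.034, 0.806, 0.003]
ft_force: [0.1, -0.2, -2.4]
gripper_width: 40.9
```

>>> carry_out:
  moves:
    - {"hand": 1,"x": 4.5,"y": 2.5,"z": 0,"yaw": 0}
    - {"hand": 1,"x": 9,"y": 5,"z": 0,"yaw": 0}
    - {"hand": 1,"x": 14,"y": 8,"z": 0,"yaw": 0}
    - {"hand": 1,"x": 18.8,"y": 10.7,"z": 0,"yaw": 0}
    - {"hand": 1,"x": 18.8,"y": 10.7,"z": 0,"yaw": 0}

```text
t: 28.78
ee_pos: [623.4, -161.6, 142.8]
tcp_rot: [-3.034, -0.811, 0.003]
ft_force: [-0.9, -0.2, -1.8]
gripper_width: 40.8
```

```bash
python3 look.py e3 624 -164 140 80
```

```text
scene 228 166
top 428 198
28.875 [ 621.1 -163.6  143.3] [-0.6 -0.7 -1.5] 40.6
```

View pics/e3.png

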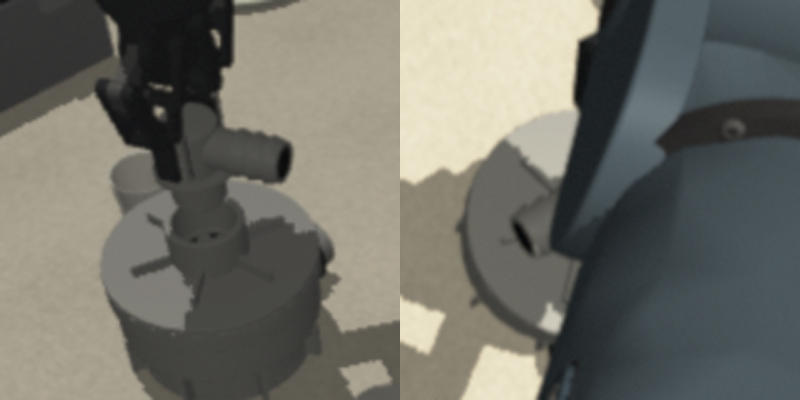

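>>> carry_out:
  moves:
    - {"hand": 1,"x": 0.15,"y": -0.1,"z": -0.8,"yaw": 0}
    - {"hand": 1,"x": 0.15,"y": -0.1,"z": -1.6,"yaw": 0}
    - {"hand": 1,"x": 0.15,"y": -0.1,"z": -1.7,"yaw": 0}
    - {"hand": 1,"x": 0.15,"y": -0.1,"z": -1.7,"yaw": 0}

```text
t: 29.38
ee_pos: [623.3, -165.2, 128.3]
tcp_rot: [-3.037, -0.806, 0.0]
ft_force: [0.4, 0.3, -1.3]
gripper_width: 40.5
```

```bash
python3 look.py e4 624 -164 135 45; python3 - <<'E'
from brim import *
S=dict(np.load("scene_e4.npz"));P=cloud(S)
# flange near side: points around z 151..157 ; spigot side points z 131..148
for lo,hi,R in((132,148,19),(150,156,28)):
    m=(P[...,2]>lo)&(P[...,2]<hi)&(np.hypot(P[...,0]-624,P[...,1]+164)<40)
    q=P[m][:,:2]; 
    from scipy.optimize import least_squares
    r=least_squares(lambda c:np.hypot(*(q-c).T)-R,[624,-164],loss="soft_l1"); print(lo,len(q),r.x,abs(r.fun).mean())
m=(P[...,2]>170)&(P[...,2]<200)&(np.hypot(P[...,0]-624,P[...,1]+164)<30)
print(P[m][:,2].max() if m.any() else None)
E
```

```text
scene 228 168
top 427 199
29.475 [ 623.6 -165.1  128.6] [-0.4  0.  -0.8] 40.5
132 133 [ 622.60098834 -168.01442256] 0.7446750798748085
150 1 [ 620.9765458  -163.92664112] 6.878715765878951e-07
199.98147740448843
```

View pics/e4.png

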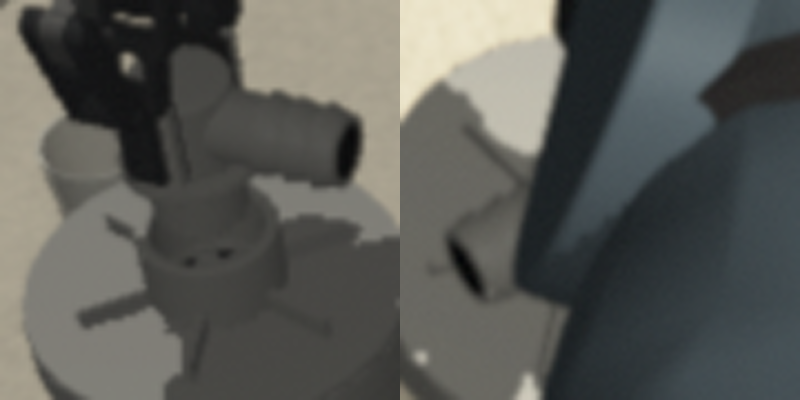

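```bash
python3 - <<'E'
from brim import *
S=dict(np.load("scene_e4.npz"));P=cloud(S)
im=S["pixels"][:,:,::-1]
a=cv2.resize(im[140:230,180:300],(800,600),interpolation=cv2.INTER_CUBIC)
a=cv2.convertScaleAbs(a,alpha=1.8,beta=0)
for (x,y,z,col) in((623.9,-164.8,124,(0,255,0)),):
    for R in (23,29):
        for t in np.linspace(0,2*np.pi,90):
            u,v=pix(S,[x+R*np.cos(t),y+R*np.sin(t),z]); cv2.circle(a,(int((u-180+.5)*6.667),int((v-140+.5)*6.667)),1,col,-1)
cv2.imwrite("pics/e4z.png",a)
for v in range(178,200,2):
    print(v,[f"{x:.0f}" for x in S["z_map"][v,206:246]])
E
```

```text
178 ['888', '887', '891', '892', '892', '889', '889', '888', '846', '842', '844', '845', '866', '870', '875', '878', '883', '883', '886', '886', '887', '893', '891', '894', '895', '893', '892', '895', '894', '896', '894', '896', '892', '890', '843', '846', '843', '847', '850', '853']
180 ['888', '886', '886', '888', '887', '886', '888', '886', '848', '843', '843', '844', '839', '843', '879', '879', '883', '887', '890', '890', '895', '915', '914', '914', '914', '916', '917', '915', '914', '916', '917', '841', '843', '840', '842', '844', '847', '848', '853', '855']
182 ['884', '883', '884', '885', '882', '882', '882', '882', '883', '848', '845', '841', '840', '839', '840', '839', '838', '837', '838', '839', '912', '911', '912', '911', '839', '840', '840', '840', '841', '842', '840', '838', '840', '841', '843', '849', '848', '852', '854', '858']
184 ['881', '878', '876', '879', '878', '880', '879', '879', '878', '854', '848', '842', '844', '844', '839', '838', '835', '834', '838', '837', '835', '837', '835', '837', '836', '833', '836', '838', '839', '839', '840', '0', '842', '844', '848
[... 1330 characters left out ...]
47', '848', '853', '854', '855', '853', '855', '854', '855', '855', '859', '856', '858', '862', '863', '861', '862', '862', '862']
196 ['858', '857', '859', '861', '860', '861', '860', '860', '860', '862', '860', '859', '858', '859', '858', '858', '859', '859', '862', '859', '846', '846', '848', '850', '856', '858', '859', '856', '859', '860', '860', '861', '858', '859', '858', '861', '860', '859', '860', '859']
198 ['856', '858', '857', '856', '857', '856', '855', '858', '856', '857', '854', '856', '857', '855', '857', '854', '857', '859', '858', '855', '842', '845', '846', '853', '856', '856', '854', '854', '855', '853', '857', '856', '858', '856', '854', '855', '854', '856', '854', '855']
```

View pics/e4z.png

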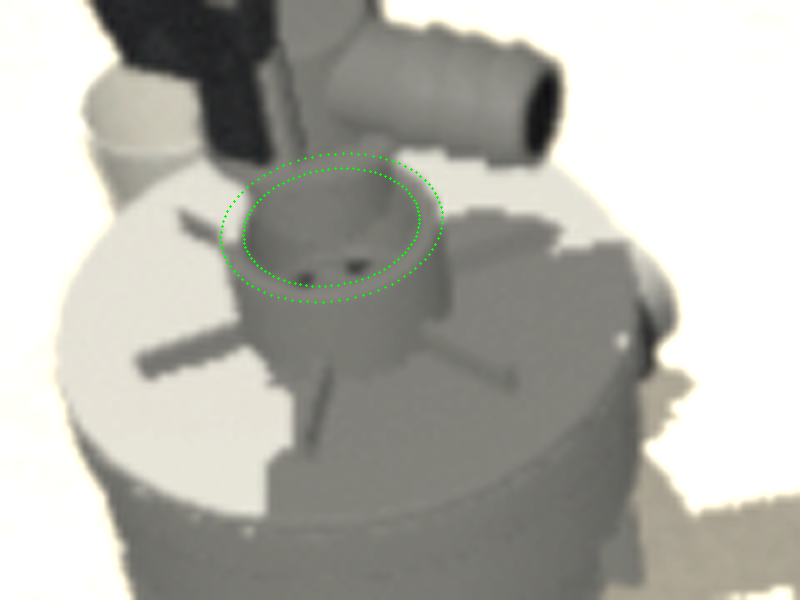

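>>> carry_out:
  moves:
    - {"hand": 1,"x": -0.12,"y": 0.12,"z": 0,"yaw": 0}
    - {"hand": 1,"x": -0.12,"y": 0.12,"z": -0.5,"yaw": 0}
    - {"hand": 1,"x": -0.12,"y": 0.12,"z": -1,"yaw": 0}
    - {"hand": 1,"x": -0.12,"y": 0.12,"z": -1.2,"yaw": 0}
    - {"hand": 1,"x": -0.12,"y": 0.12,"z": -1.2,"yaw": 0}

```text
t: 30.1
ee_pos: [622.2, -163.8, 116.0]
tcp_rot: [-3.036, -0.806, 0.001]
ft_force: [0.6, -0.3, -0.8]
gripper_width: 40.7
```

```bash
python3 look.py e5 624 -164 125 45
```

```text
scene 229 173
top 426 200
30.2 [ 622.4 -163.8  116.4] [ 0.2 -0.3 -1.1] 40.7
```

View pics/e5.png

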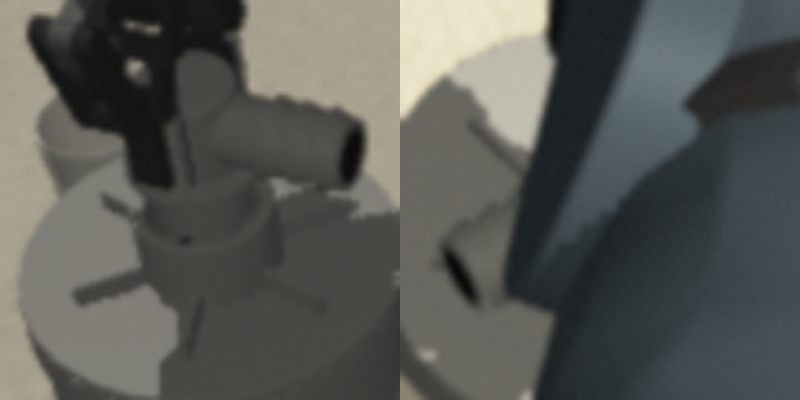

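>>> carry_out:
  moves:
    - {"hand": 1,"x": -0.07,"y": 0.06,"z": -0.3,"yaw": 0}
    - {"hand": 1,"x": -0.07,"y": 0.06,"z": -0.7,"yaw": 0}
    - {"hand": 1,"x": -0.07,"y": 0.06,"z": -1.1,"yaw": 0}
    - {"hand": 1,"x": -0.07,"y": 0.06,"z": -1.5,"yaw": 0}
    - {"hand": 1,"x": -0.07,"y": 0.06,"z": -1.5,"yaw": 0}

```text
t: 30.82
ee_pos: [621.4, -163.1, 100.9]
tcp_rot: [-3.036, -0.806, 0.001]
ft_force: [-0.3, -1.1, -1.2]
gripper_width: 40.7
```

>>> carry_out:
  moves:
    - {"hand": 1,"x": 0,"y": 0,"z": -0.2,"yaw": 0}
    - {"hand": 1,"x": 0,"y": 0,"z": -0.4,"yaw": 0}
    - {"hand": 1,"x": 0,"y": 0,"z": -0.5,"yaw": 0}
    - {"hand": 1,"x": 0,"y": 0,"z": -0.5,"yaw": 0}

```text
t: 31.32
ee_pos: [621.6, -163.2, 96.3]
tcp_rot: [-3.036, -0.806, 0.0]
ft_force: [0.7, 1.0, -1.6]
gripper_width: 41.0
```

```bash
python3 look.py e6 624 -164 125 45
```

```text
scene 229 173
top 426 200
31.425 [ 621.6 -163.2   96.3] [ 0.1  0.2 -0.7] 40.9
```

View pics/e6.png

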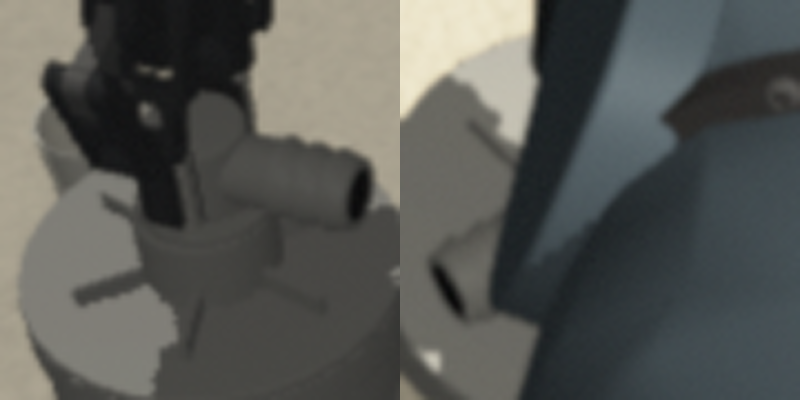

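Nearly seated. Lowering slightly until it touches.

>>> carry_out:
  moves:
    - {"hand": 1,"x": 0,"y": 0,"z": -0.1,"yaw": 0}
    - {"hand": 1,"x": 0,"y": 0,"z": -0.1,"yaw": 0}
    - {"hand": 1,"x": 0,"y": 0,"z": -0.15,"yaw": 0}
    - {"hand": 1,"x": 0,"y": 0,"z": -0.15,"yaw": 0}

```text
t: 31.92
ee_pos: [621.7, -163.3, 96.1]
tcp_rot: [3.036, 0.806, 0.001]
ft_force: [-4.0, 1.7, 9.1]
gripper_width: 40.4
```

>>> carry_out:
  moves:
    - {"hand": 1,"x": 0,"y": 0,"z": 0.08,"yaw": 0}
    - {"hand": -0.5,"x": 0,"y": 0,"z": 0.08,"yaw": 0}
    - {"hand": -0.6,"x": 0,"y": 0,"z": 0.1,"yaw": 0}
    - {"hand": -0.6,"x": 0,"y": 0,"z": 2,"yaw": 0}
    - {"hand": -0.6,"x": 0,"y": 0,"z": 6,"yaw": 0}

```text
t: 32.55
ee_pos: [620.9, -163.0, 155.2]
tcp_rot: [-3.035, -0.806, 0.003]
ft_force: [-0.0, 0.5, 0.6]
gripper_width: 68.7
```

>>> carry_out:
  moves:
    - {"hand": -0.6,"x": 0,"y": 0,"z": 5,"yaw": 0}
    - {"hand": -0.6,"x": -2,"y": 2,"z": 9,"yaw": 0}
    - {"hand": -0.6,"x": -6,"y": 7,"z": 9,"yaw": 0}
    - {"hand": -0.6,"x": -10,"y": 12,"z": 9,"yaw": 0}
    - {"hand": -0.6,"x": -14,"y": 17,"z": 9,"yaw": 0}

```text
t: 33.17
ee_pos: [483.3, 4.5, 246.2]
tcp_rot: [3.036, 0.805, 0.003]
ft_force: [1.7, 0.4, 0.4]
gripper_width: 68.3
```

>>> carry_out:
  moves:
    - {"hand": -0.6,"x": -2,"y": 3,"z": 0,"yaw": 0}
    - {"hand": -0.6,"x": -6,"y": 8,"z": 0,"yaw": 0}
    - {"hand": -0.6,"x": -8,"y": 12,"z": 0,"yaw": 0}
    - {"hand": -0.6,"x": -8,"y": 12,"z": 0,"yaw": 0}

```text
t: 33.67
ee_pos: [403.5, 125.1, 246.2]
tcp_rot: [-3.035, -0.811, -0.003]
ft_force: [0.7, -0.5, 0.6]
gripper_width: 68.1
```

```bash
python3 look.py f1 624 -164 120 60;python3 - <<'E'
from brim import *
for k in("scene","top"):
    c=dict(np.load(k+"_f1.npz"));P=cloud(c)
    print(k,"plate",fit(c,623,-164,86,102,82,34,False)[:3])
    m=(np.hypot(P[...,0]-623.5,P[...,1]+164)<24)&(P[...,2]>158)&(P[...,2]<170)
    q=P[m]; s=np.linalg.lstsq(np.c_[q[:,:2]-[623.5,-164],np.ones(len(q))],q[:,2],rcond=None)[0]
    print("top plane",len(q),s.round(4),q[:,:2].mean(0))
    m=(np.hypot(P[...,0]-623.5,P[...,1]+164)<75)&(P[...,2]>150)&(P[...,2]<170)
    q=P[m][:,:2];mu=q.mean(0);ev=np.linalg.svd(q-mu,full_matrices=False)[2][0]
    h=cv2.convexHull(q.astype(np.float32))[:,0,:].astype(float)
    if ev@(mu-[623.5,-164])<0: ev=-ev
    t=(h-mu)@ev; print("cap",circ(h[t<t.min()+26]),np.degrees(np.arctan2(ev[1],ev[0])))
    for n,u,v,r,lo,hi in(("tin",0,0,20,36,50),):
        pass
    m=(np.hypot(P[...,0]-623.5,P[...,1]+164)<31)&(P[...,2]>126)&(P[...,2]<132)
    if m.sum()>20: print("flange",m.sum(),np.median(P[m][:,2]),circ(cv2.convexHull(P[m][:,:2].astype(np.float32))[:,0,:].astype(float)))
T=dict(np.load("top_f1.npz"))
for n,x,y,R,lo,hi in(("tin",596,1,45,36,50),("cup",596,-320,45,30,60),("clip",583,311,40,5,16),("nut",352,-146,45,12,28),("brush",770,0,115,15,40)):
    P=cloud(T);m=(np.hypot(P[...,0]-x,P[...,1]-y)<R)&(P[...,2]>lo)&(P[...,2]<hi);print(n,m.sum(),P[m][:,:2].mean(0).round(1) if m.any() else "hidden")
E
```

```text
scene 229 175
top 425 201
33.775 [404.8 123.3 245.8] [ 0.5 -0.9 -0.1] 68.2
scene plate (2180, array([-2.8000e-03, -1.4000e-03,  9.4374e+01]), array([ 623.9, -165. ,   78.5]))
top plane 348 [-1.630000e-02 -3.760000e-02  1.627829e+02] [ 622.83143166 -161.82406162]
cap (np.float64(620.9770008262776), np.float64(-164.14181858045038), np.float64(21.765265696472902)) 120.33652461580704
flange 182 128.94851760303055 (np.float64(625.0021870841458), np.float64(-163.32688565904448), np.float64(26.1630078249642))
top plate (4229, array([3.00000e-04, 1.10000e-03, 9.38965e+01]), array([ 624. , -163.2,   78.3]))
top plane 569 [ 1.290000e-02 -2.060000e-02  1.626847e+02] [ 620.93156489 -161.89874866]
cap (np.float64(621.6637151982508), np.float64(-162.49246659477444), np.float64(20.34371893657965)) 120.41516199178508
flange 185 128.80869680415935 (np.float64(621.5146563131173), np.float64(-162.6839377202441), np.float64(27.332857118428816))
tin 606 [595.7   1.2]
cup 454 [ 596.7 -323.7]
clip 218 [583.1 310.2]
nut 560 [ 352.3 -146. ]
brush 1270 [763.5  -1.5]
```

View pics/f1.png

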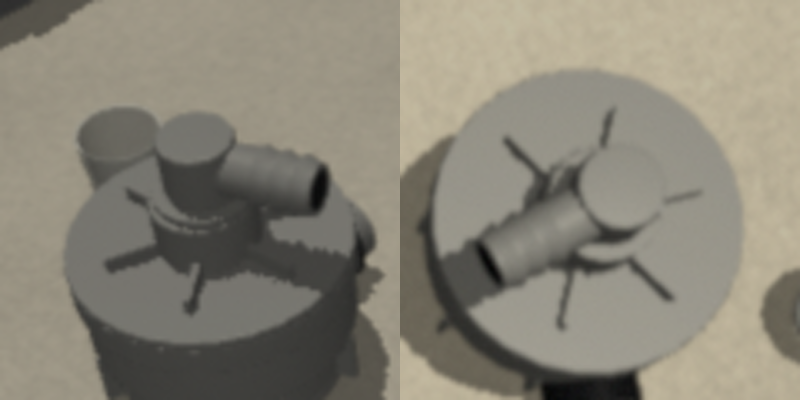

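```bash
python3 - <<'E'
from h import *
for k,c0 in(("scene",(621.3,-164)),("top",(621.6,-162.5))):
    P=cloud(dict(np.load(k+"_f1.npz")))
    m=(np.hypot(P[...,0]-c0[0],P[...,1]-c0[1])<17)&(P[...,2]>155)&(P[...,2]<172);q=P[m]
    print(k,len(q),np.linalg.lstsq(np.c_[q[:,:2]-c0,np.ones(len(q))],q[:,2],rcond=None)[0].round(4))
    r=np.hypot(P[...,0]-c0[0],P[...,1]-c0[1]);m=(r>22.5)&(r<26.5)&(abs(P[...,2]-129)<4);q=P[m]
    print(" flange",len(q),np.linalg.lstsq(np.c_[q[:,:2]-c0,np.ones(len(q))],q[:,2],rcond=None)[0].round(4))
E
```

```text
scene 206 [-4.300000e-03  6.400000e-03  1.633759e+02]
 flange 77 [ 8.000000e-04 -2.560000e-02  1.289123e+02]
top 374 [ 6.000000e-03 -3.000000e-03  1.629545e+02]
 flange 110 [-3.800000e-03 -3.600000e-03  1.287227e+02]
```

Level and home. I'll hand it in.

```bash
python3 -c "
from workcell import env
print(env.sign_off()); s=env.state(); print(s['t'])"
```

```text
the job is handed in; nothing more can be done
None
the job is handed in; nothing more can be done
```

The trap is back together: bell, strainer, cover and elbow were placed in that order, each lowered until it touched (about 7–18 N) and let go. I handed the job in at about 34 s; it reports no verdict, so the figures below are my own last camera checks.

| Part | Height measured | Home height | Distance from axis | Tilt |
|---|---|---|---|---|
| Bell | knob top 65.4 mm | 66 mm | about 2 mm from the trap's | 0.01 rad or less |
| Strainer | plate top 74.0–74.4 mm | 74 mm | 1–2 mm from the trap's | under 0.001 rad |
| Cover | plate top 93.9–94.4 mm | 94 mm | under 1 mm from the trap's | 0.003 rad or less |
| Elbow | flange top 128.7–128.9 mm, top 163.0–163.4 mm | 129 and 163 mm | about 2.5–3 mm from the cover's | under 0.01 rad on its top |

The five bystanders measured within 0.5 mm of their starting places, and the gripper was well clear and touching nothing.

**What failed or disagreed:**
- **Fingertip position:** the fingertips sit about 34 mm above the reported TCP. Because of that the first bell grasp closed above the knob and missed, without moving the bell. I corrected every later height for it.
- **Camera offset:** the two cameras disagreed by about 2 mm in y, so I compared positions within one camera where I could.
- **Poor fits:** one side-view fit of the elbow's flange read 0.026 rad, and a first fit of its top that included the nozzle read up to 0.04 rad. Both are under the 0.06 rad limit, and the cleaner fits showed it level.

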